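# Pack the joiner's toolbox: blades below, tray on top

## Task

Pack the plywood toolbox: lay the chisel in the cork-lined bin, where its edge is safe, and the screwdriver in the bare bin, then set the loose tray level inside the box on its ledges, over the bins. In the tray, by the end, the bench dog lies flat in the compartment that the cross divider shortens (not in the small one beyond it) and the red pencil in the full-length one on the other side of the grip. Set things down rather than drop them, and leave the mallet and the spirit level where they are.

Things in the scene. Friction and masses are not known exactly. Their poses are not given: they have to be found in the camera images.
- toolbox: Open plywood box fixed to the bench, 246 (x) x 234 x 62 mm high, walls 9 mm, inside 228 x 216. Origin: underside centre, z up; brass catches on the -x side. Wooden ledges 14 mm deep, 50 high, inside both x ends; between them two bins side by side in y. The tray rests on the ledges: its origin at box 0, 0, 50 mm, 6 mm free all round, its long side along box x, either way round.
- cork_bin: Grey plastic bin with a brown cork floor, in the left or right half of the toolbox, fixed; 198 (x) x 107 (y) x 43 mm, inside 192 x 101 mm. Origin: centre of its underside, x along its length, z up; top of the cork 6 mm above the origin. Place for the chisel.
- bare_bin: The other grey plastic bin, same size, with a bare grey floor 3 mm above its origin (centre of its underside, x along its length, z up). Place for the screwdriver.
- tray: Loose wooden tray, 216 (x) x 204 mm, 0.3 kg. Origin: underside centre, z up. Floor 4 mm thick, walls 22 high. Spine 10 wide at y = 0; over it a flat-sided grip bar along x, 112 long, 14 wide, z 37 to 54, to grip across y. Pencil's full-length compartment: +y half, 208 x 93, centre y 51.5. In the -y half a divider, 18 high, at x 66; the dog's compartment, 168 x 93, has its centre at x -20, y -51.5.
- chisel: Chisel, pale octagonal wooden handle, 172 mm long, 0.2 kg, lying. Origin on its axis at mid length, 12 to 19 mm above what it lies on (15 at the start); x towards the blade tip, z up at the start. Handle from x = -86 to 18 mm, 30 to 38 thick; centre of mass and best grip at x = -33 mm, fingers closing across (y). Blade 11 mm wide.
- screwdriver: Screwdriver, round navy-blue handle, 166 mm long, 0.16 kg, lying. Origin on its axis at mid length, 10 to 20 mm above what it lies on (13 at the start); x towards the blade tip, z up at the start. Handle from x = -83 to 5 mm, up to 36 thick; centre of mass and best grip at x = -35 mm, fingers closing across (y).
- bench_dog: Bench dog: light brown square wooden peg with a steel leaf spring on one side, 27 (x) x 131 (y) x 23 mm (z), 70 g. Origin: centre of its underside, y along its length, z up.
- pencil: Red flat carpenter's pencil, 11 (x) x 143 (y) x 8 mm (z). Origin: centre of its underside, y along its length, z up. It can be gripped across x with the fingertips just clear of the surface.
- mallet: Wooden mallet lying at the left end of the bench, 276 mm long, head 116 x 78 x 66 mm. Origin: centre of its underside. Not to be disturbed.
- spirit_level: Pale wooden spirit level standing on its edge at the right of the work, 27 (x) x 257 (y) x 49 mm (z). Origin: centre of its underside. Not to be disturbed.

How it is judged (in metres and radians):
On the way, in this order (a step that is already met when the one before it is completed fails the run):
1. the chisel lies in the cork-lined bin and the screwdriver in the bare bin, both released (x of chisel in the frame of cork_bin between -0.035 and 0.035 m and y of chisel in the frame of cork_bin between -0.04 and 0.04 m and z of chisel in the frame of cork_bin between 0 and 0.036 m and angle between chisel's own x axis and vertical between 1.3 and 1.84 rad and x of screwdriver in the frame of bare_bin between -0.035 and 0.035 m and y of screwdriver in the frame of bare_bin between -0.04 and 0.04 m and z of screwdriver in the frame of bare_bin between 0 and 0.036 m and angle between screwdriver's own x axis and vertical between 1.3 and 1.84 rad and contact force between each of chisel, screwdriver and the fingers below 0.05 N and linear speed of each of chisel, screwdriver below 0.03 m/s), for 0.2 s.
2. the tray sits level on the ledges inside the box, released (x of tray in the frame of toolbox between -0.01 and 0.01 m and y of tray in the frame of toolbox between -0.01 and 0.01 m and z of tray in the frame of toolbox between 0.045 and 0.054 m and angle between tray's own z axis and vertical below 0.04 rad and angle between the x axis of tray and the x axis of toolbox, either way round below 0.1 rad and contact force between tray and the fingers below 0.05 N and linear speed of tray below 0.03 m/s), for 0.2 s.
At the end, for the whole second after the job is handed in: Chisel lying in the cork bin, screwdriver in the bare bin (middle within 35 mm lengthwise); tray on the ledges inside the box, level within 0.04 rad, straight within 0.1 rad, centred within 10 mm; bench dog flat in the 168 mm compartment, pencil flat in the full-length one; all released, at rest (all of step 1 and all of step 2 and x of bench_dog in the frame of tray between -0.042 and 0.002 m and y of bench_dog in the frame of tray between -0.088 and -0.014 m and z of bench_dog in the frame of tray between 0 and 0.012 m and angle between bench_dog's own y axis and vertical between 1.47 and 1.67 rad and x of pencil in the frame of tray between -0.04 and 0.04 m and y of pencil in the frame of tray between 0.007 and 0.099 m and z of pencil in the frame of tray between 0 and 0.016 m and angle between pencil's own y axis and vertical between 1.47 and 1.67 rad and contact force between each of bench_dog, pencil and the fingers below 0.05 N and linear speed of each of bench_dog, pencil below 0.03 m/s); the robot touches nothing.
It fails at once if the mallet or the spirit level is moved by more than 20 mm (distance of any of mallet, spirit_level from where it was at the start of the episode above 0.02 m).
It fails at once if a thing is dropped (falls faster than 1 m/s, about 5 cm of fall) ((contact force between chisel and the fingers below 0.05 N and linear speed of chisel above 1 m/s) or (contact force between screwdriver and the fingers below 0.05 N and linear speed of screwdriver above 1 m/s) or (contact force between tray and the fingers below 0.05 N and linear speed of tray above 1 m/s) or (contact force between bench_dog and the fingers below 0.05 N and linear speed of bench_dog above 1 m/s) or (contact force between pencil and the fingers below 0.05 N and linear speed of pencil above 1 m/s)).
It also fails if it takes over 128 s, if anything falls off the work surface, if the arm or the gripper's body presses on something with over 40 N, if the wrist force passes 120 N, or if a joint passes its speed limit or range.

## Robot

A 6-joint arm with a two-finger parallel gripper is mounted at the origin on a cart in front of the work surface, level with it; the furniture and walls round the work are solid. World frame = base frame: x ahead of the robot, y to its left, z up, the work surface at z = 0. Lengths are in m, angles in degrees, forces in N, time in s.
With the tool pointing down it reaches from about 0.25 to 0.725 m from the base axis. Payload 9.7 kg.
Tool frame: the origin (TCP) lies between the finger pads; the fingertips stand 11 mm ahead of it and the grasp point (between the pads) lies 8 mm behind it; y points along the fingers, z is the direction in which the jaws open and shut, and the axes are right-handed (so a half turn about y gives the same grasp; the last joint's range is limited). The gripper opens to 85 mm and grips with 20 to 120 N. Pads are 22 mm wide; open, the fingers measure 114 mm over their backs; the gripper's body (76 mm by 85 mm) begins 54 mm behind the grasp point. The pads swing forward as they close: fully open they stand 13 mm farther back than shut.
Start: joints at [-66.578, 4.979, 10.078, 95.1, 0, 90], TCP at [0.219, -0.505, 0.216] pointing down, gripper open.
Joint ranges: [-179.16, 179.16], [-48.56, 103.87], [-65.8, 70.77], [-126.05, 130.52], [-82.76, 87.17], [-180, 180]. Speed limits (degrees/s): [127.2, 127.2, 147.25, 180, 180, 180].

## Interface

Orientations are given as a 3x3 rotation matrix whose columns are the frame's x, y, z axes.
In Python, from workcell import robot gives the robot as it stands. The module is installed in compiled form; this text tells all that it offers.
- The arm moves only by the tool play_rows, never from a script. Its argument "moves" is one flat list of numbers, 7 for each row, row after row: the shift along the tool's x, y, z in cm, then the turn, a rotation vector about the tool's x, y, z in rad, then the finger opening in cm, from 0 to 8.54. In form: [dx, dy, dz, ax, ay, az, fingers, dx, dy, dz, ax, ay, az, fingers, ...]. A call has 1 to 8 rows; each row is the pose to reach, as a shift and turn from the pose measured when the call began, along the tool's axes at that moment; what a row does not reach only later rows make up. A row lasts 1/12 s, in which the tool goes at most 41.7 mm and 7.16 degrees, less where a joint would pass 70% of its speed; a pose out of reach is approached as far as the arm can. A call with a gripper value outside its range is refused whole. The fingers move at their own pace and stop on an object; "squeeze" is the grip in N (left out, the last holds). Time passes only in rows, so rows that repeat a pose let the fingers close. It gives the time, the measured TCP pose, the force and the opening at its end, in the units of the state.
- robot.observe(): the state, without advancing time (a new reading comes with each control period).
- robot.read_camera(name): name is "side" or "top"; returns (picture, depth): 480x640x3 uint8, red, green, blue; 480x640 float32, m along the optical axis (not along the pixel's ray), 0 where there is no reading.
- robot.get_calibration(name): a dict with "camera_matrix" (3x3 intrinsics, pixels), "k1" (the pictures are not rectified: a ray, as slopes to the right and down, at radius r is drawn at 1 + k1 r^2 times it, then the intrinsics apply), "position" and "orientation" of the camera in the world. Camera axes: x right, y down, z forward; pixel columns grow to the right and rows downward; lengths in m; the calibration is good to about 2 mm. A picture is of the moment at which its call begins. get_calibration takes no time and is no camera call.
- robot.job_done(): hands the job in, once; it reports no verdict.
Trained networks look in the newest picture that a camera, given by its name, has taken for a name from the list of things; names that differ only in an ending like _2 or _b are one class to them, and where a whole thing is asked for, a point or a joint stands for the part that bears it (a point fixed in the world has none). Each returns a list of dicts, best first, with "confidence" (0 to 1); they miss things now and then, are a little off and sometimes report something else, mostly with a low value. They report only what shows in the picture. A call takes as long as a camera call.
- robot.trace(camera, label): "mask" (480x640 bool, what is visible of it) and "pixel" ([column, row] in pixels, amid what is visible of it).
- robot.tip_of(camera, label): "pixel" ([column, row] in pixels: a listed point, or the origin of a listed thing).
The state is a dict: "time_s": time; "qpos": joint angles; "joint_velocities": joint speeds; "tau": joint torques, N m; "eef_pos": TCP position; "ee_rot": TCP orientation; "wrist_force": force on the tool from outside, world axes, zero at the start; "wrist_torque": the same for the moment, N m; "opening": opening from 0.0 (shut) to 1.0 (fully open).
Only numpy, scipy, OpenCV 4.12 (cv2) and the standard library are available. Lean on these libraries where they do the work, as an engineer would, in place of code of your own. Each camera call takes 0.05 s, during which the arm holds its last target. There are 200 camera calls.

## Working session

There is one attempt and no reset: what is moved stays moved. The work goes in short steps, Python scripts to look and compute and a tool call to move; the robot and the scene stay as the last step left them, time stands still between calls to the robot, and variables do not carry over. Pictures are saved under pics/ and viewed, about 12 in all and at most 16, crops included, and the job is handed in when it is done.

Besides the shell and the picture viewer there is one more tool, called after "Emit:" as name(argument=value, ...), one argument or row to a line, values as JSON. play_rows: Moves the arm, as the interface text tells. Its arguments: {"type":"object","properties":{"moves":{"type":"array","items":{"type":"number"}},"squeeze":{"type":"number"}},"required":["moves"]}

```bash
mkdir -p pics
cat > h.py <<'E'
import numpy as np, cv2
from workcell import robot
def cal(n):
    c=robot.get_calibration(n); return np.array(c["camera_matrix"]),c["k1"],np.array(c["position"]),np.array(c["orientation"])
def ray(n,px):
    K,k1,p,R=cal(n)
    px=np.atleast_2d(px).astype(float)
    d=np.c_[(px[:,0]-K[0,2])/K[0,0],(px[:,1]-K[1,2])/K[1,1]]
    u=d.copy()
    for _ in range(20): u=d/(1+k1*(u**2).sum(1,keepdims=True))
    return p,np.c_[u,np.ones(len(u))],R
def atz(n,px,z):
    p,v,R=ray(n,px); w=v@R.T
    return p+w*((z-p[2])/w[:,2:])
def pts(n,mask,depth):
    r,c=np.nonzero(mask&(depth>0)); p,v,R=ray(n,np.c_[c,r])
    return p+(v*depth[r,c][:,None])@R.T
def proj(n,X):
    K,k1,p,R=cal(n); v=(np.atleast_2d(X)-p)@R; u=v[:,:2]/v[:,2:]
    u=u*(1+k1*(u**2).sum(1,keepdims=True)); return u*[K[0,0],K[1,1]]+[K[0,2],K[1,2]]
def rect(P):
    (c,s,a)=cv2.minAreaRect((P[:,:2]*1000).astype(np.float32)); return np.round(c,1),np.round(s,1),round(a,1)
E
python3 - <<'E'
from h import *
for n in("top","side"):
    im,d=robot.read_camera(n); cv2.imwrite(f"pics/{n}0.png",im[:,:,::-1]); np.save(f"{n}d.npy",d)
    print(n,cal(n)[2],cal(n)[3].round(2).tolist(),cal(n)[0][0,0])
    for l in "toolbox cork_bin bare_bin tray chisel screwdriver bench_dog pencil mallet spirit_level".split():
        t=robot.trace(n,l)
        for k in t[:2]:
            P=pts(n,k["mask"],d)
            print(l,round(k["confidence"],2),np.round(k["pixel"]),k["mask"].sum(), rect(P) if len(P) else'', 'z',np.percentile(P[:,2],[5,50,95]).round(3) if len(P) else '')
E
```

```text
top [0.32777834 0.02812341 1.54387834] [[0.01, -0.99, 0.12], [-1.0, -0.01, 0.0], [-0.0, -0.12, -0.99]] 563.8043868252812
toolbox 0.89 [330. 176.] 2325 (array([553.1,   2.2]), array([259.4, 234.8]), 5.2) z [0.043 0.057 0.066]
cork_bin 0.65 [355. 210.] 2939 (array([557.5, -50.6]), array([201.1, 108.4]), 4.7) z [0.007 0.013 0.048]
cork_bin 0.27 [234. 218.] 5972 (array([546.1, 274.8]), array([225.7, 213.6]), 2.4) z [-0.002  0.005  0.026]
bare_bin 0.75 [331. 174.] 2413 (array([568.7,   2.6]), array([291.8, 246.9]), 5.6) z [0.019 0.055 0.066]
bare_bin 0.61 [316. 211.] 2942 (array([548.4,  55.3]), array([200.3, 109.1]), 4.9) z [0.003 0.01  0.048]
tray 0.71 [237. 216.] 5843 (array([545. , 271.9]), array([223.5, 204.5]), 1.8) z [-0.002  0.005  0.026]
tray 0.71 [416. 205.] 630 (array([ 606. , -215.1]), array([169.8,  42. ]), 12.1) z [-0.     0.024  0.033]
chisel 0.69 [418. 206.] 549 (array([ 605.5, -214.4]), array([167.,  36.]), 9.4) z [0.013 0.025 0.034]
screwdriver 0.64 [459. 282.] 491 (array([ 398.4, -325.2]), array([161.1,  40.9]), 10.9) z [-0.003  0.023  0.033]
bench_dog 0.95 [414. 267.] 
[... 781 characters left out ...]
,  59.2]), array([111.1, 107.7]), 4.9) z [0.006 0.012 0.049]
tray 0.68 [238. 234.] 3676 (array([548.2, 273.3]), array([240.8, 210.1]), 1.7) z [0.    0.007 0.028]
chisel 0.76 [384. 218.] 313 (array([ 588.2, -219.6]), array([136.1,  42. ]), 12.4) z [0.01  0.027 0.035]
screwdriver 0.18 [458. 211.] 382 (array([ 395.3, -388.1]), array([ 71.2, 537. ]), 66.5) z [0.003 0.048 0.055]
mallet 0.91 [166. 222.] 1480 (array([521.9, 496.5]), array([114.3, 315.6]), 85.9) z [0.008 0.049 0.071]
spirit_level 0.74 [457. 211.] 410 (array([ 414.5, -391.2]), array([ 65.1, 573.7]), 66.2) z [0.002 0.048 0.055]
spirit_level 0.68 [340. 214.] 1281 (array([410.8, -55.6]), array([503.8, 119.9]), 1.4) z [0.008 0.016 0.054]
```

```bash
python3 -c "
import cv2
a=cv2.imread('pics/top0.png')
cv2.imwrite('pics/top0c.png',cv2.resize(a[120:360,160:560],(800,480),interpolation=cv2.INTER_CUBIC))
a=cv2.imread('pics/side0.png')
cv2.imwrite('pics/side0c.png',cv2.resize(a[140:340,160:520],(800,444),interpolation=cv2.INTER_CUBIC))
"
```

```text
(no output)
```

View pics/top0c.png

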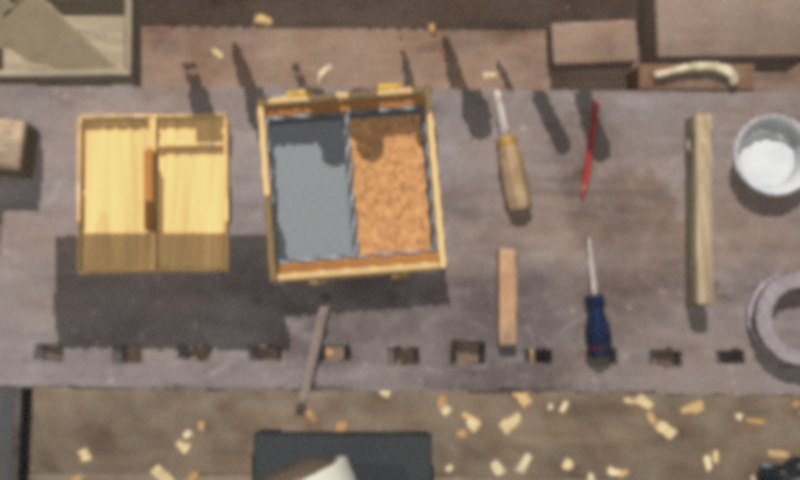

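View pics/side0c.png

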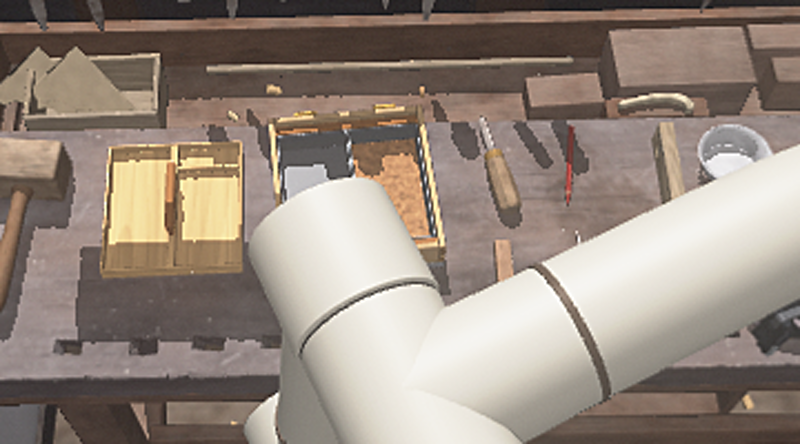

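The views agree. In the top crop, the tray's cross divider is at its upper right, so tray +x is world +x. The cork bin is in the right half of the box. The chisel tip (499,92), screwdriver tip (589,240) and pencil all point to +x, and the dog at (508,295) lies along x.

```bash
cat >> h.py <<'E'
from scipy.spatial.transform import Rotation as Ro
def axis(n,mask,z):
    r,c=np.nonzero(mask); P=atz(n,np.c_[c,r],z)[:,:2]; m=P.mean(0)
    v=np.linalg.svd(P-m,full_matrices=False)[2][0]; v=v*np.sign(v[0]); t=(P-m)@v; w=(P-m)@[-v[1],v[0]]
    lo,hi=np.percentile(t,[.5,99.5]); wl=np.percentile(w,[3,97]); mid=m+v*(lo+hi)/2+np.array([-v[1],v[0]])*wl.mean()
    return mid.round(4),round(np.degrees(np.arctan2(v[1],v[0])),1),round(hi-lo,4),np.round(wl[1]-wl[0],4)
def go(x,y,z,yaw):
    "shift/turn to put TCP at x,y,z, pointing down, jaws along yaw+90 (object axis at yaw deg)"
    s=robot.observe(); R=np.array(s["ee_rot"]); p=np.array(s["eef_pos"])
    best=None
    for k in(0,180):
        a=np.radians(yaw+90+k); Z=np.array([np.cos(a),np.sin(a),0]); Y=np.array([0,0,-1.]); T=np.c_[np.cross(Y,Z),Y,Z]
        r=Ro.from_matrix(R.T@T).as_rotvec()
        if best is None or np.linalg.norm(r)<np.linalg.norm(best): best=r
    d=R.T@(np.array([x,y,z])-p)*100
    print("d",d.round(2),"r",best.round(3),"rows",np.ceil(max(np.linalg.norm(d)/4.17,np.degrees(np.linalg.norm(best))/7.16)), "now",p.round(4),"q",np.round(s["qpos"],0),"op",round(s["opening"],3),"F",np.round(s["wrist_force"],1))
E
python3 - <<'E'
from h import *
im,d=robot.read_camera("top")
for l,z in dict(chisel=.017,screwdriver=.015,bench_dog=.018,pencil=.005,tray=.015).items():
    t=robot.trace("top",l)
    t=[k for k in t if k["mask"].sum()<(9000 if l=="tray" else 900)]
    print(l,axis("top",t[0]["mask"],z))
    o=robot.tip_of("top",l); print('  tip',[ (round(k["confidence"],2),atz("top",k["pixel"],z)[0].round(3)) for k in o[:2]])
P=pts("top",np.ones((480,640),bool),d)
s=(abs(P[:,0]-.553)<.16)&(abs(P[:,1])<.15)&(P[:,2]>.055)&(P[:,2]<.075); print("rim",rect(P[s]),np.median(P[s],0))
s=(abs(P[:,0]-.546)<.15)&(abs(P[:,1]-.272)<.14)
Q=P[s&(P[:,2]>.04)&(P[:,2]<.075)]; print("bar",rect(Q),np.median(Q,0),len(Q))
Q=P[s&(P[:,2]>.016)&(P[:,2]<.04)]; print("trayrim",rect(Q),len(Q))
for nm,c in(("bench",(.45,-.12)),("cork",(.54,-.05)),("bare",(.54,.05)),("chis",(.57,-.22)),("scr",(.365,-.33)),("dog",(.41,-.21))):
    s=np.hypot(P[:,0]-c[0],P[:,1]-c[1])<.012; print(nm,np.median(P[s,2]).round(4),P[s,2].max().round(3))
print(robot.observe()["ee_rot"])
E
```

```text
chisel (array([ 0.6051, -0.2137]), np.float64(9.9), np.float64(0.1691), np.float64(0.0334))
  tip []
screwdriver (array([ 0.396 , -0.3287]), np.float64(4.8), np.float64(0.1458), np.float64(0.0281))
  tip [(0.9, array([ 0.408, -0.326,  0.015]))]
bench_dog (array([ 0.4077, -0.2085]), np.float64(-0.8), np.float64(0.1296), np.float64(0.0296))
  tip [(0.79, array([ 0.408, -0.209,  0.018]))]
pencil (array([ 0.6154, -0.3282]), np.float64(-8.8), np.float64(0.1139), np.float64(0.0067))
  tip [(0.74, array([ 0.602, -0.321,  0.005])), (0.6, array([ 0.409, -0.218,  0.005]))]
tray (array([0.5416, 0.2716]), np.float64(13.8), np.float64(0.2399), np.float64(0.2002))
  tip [(0.9, array([0.541, 0.277, 0.015])), (0.56, array([ 0.402, -0.329,  0.015]))]
rim (array([553.4,   2.8]), array([257. , 234.6]), 5.0) [0.56201221 0.00150666 0.06136468]
bar (array([542.7, 271.4]), array([109.5,  14.7]), 1.5) [0.5414358  0.27052336 0.05220976] 238
trayrim (array([542.4, 271.7]), array([216.7, 204.2]), 1.7) 700
bench 0.0578 0.068
cork 0.0127 0.021
bare 0.0091 0.019
chis 0.0282 0.037
scr 0.0285 0.038
dog 0.0224 0.034
[[-9.17603637e-01  8.38912234e-06  3.97496622e-01]
 [-3.97496622e-01 -2.83419728e-05 -9.17603637e-01]
 [ 3.56794928e-06 -1.00000000e+00  2.93413451e-05]]
```

```bash
python3 -c "
from h import *
go(.5726,-.2194,.11,9.9)"
```

```text
d [-43.82  10.58 -12.11] r [-0.     0.236  0.   ] rows 12.0 now [ 0.2186 -0.5047  0.2158] q [-67.   5.  10.  95.  -0.  90.] op 1.004 F [ 0.2 -0.4  0.2]
```

Emit:
play_rows(
  moves=[-24,5,-7,0,0.236,0,6.5,-24,5,-7,0,0.236,0,6.5,-24,5,-7,0,0.236,0,6.5,-24,5,-7,0,0.236,0,6.5,-24,5,-7,0,0.236,0,6.5,-24,5,-7,0,0.236,0,6.5,-24,5,-7,0,0.236,0,6.5,-24,5,-7,0,0.236,0,6.5],
  squeeze=40,
)

```text
time_s: 2.32
eef_pos: [0.4127, -0.3429, 0.1649]
ee_rot: [[-0.984, -0.001, 0.176], [-0.176, 0.001, -0.984], [0.001, -1.0, -0.001]]
wrist_force: [0.2, -1.1, -0.0]
opening: 0.764
```

```bash
python3 -c "
from h import *
go(.5726,-.2194,.11,9.9)"
```

```text
d [-17.92   5.49  -9.34] r [0.001 0.004 0.001] rows 6.0 now [ 0.4127 -0.3429  0.1649] q [-40.   2.   2.  89.   0. 130.] op 0.764 F [ 0.2 -1.1 -0. ]
```

Emit:
play_rows(
  moves=[-17.9,9,-9.3,0,0.004,0,6.5,-17.9,9,-9.3,0,0.004,0,6.5,-17.9,9,-9.3,0,0.004,0,6.5,-17.9,9,-9.3,0,0.004,0,6.5,-17.9,9,-9.3,0,0.004,0,6.5,-17.9,9,-9.3,0,0.004,0,6.5,-17.9,9,-9.3,0,0.004,0,6.5,-17.9,9,-9.3,0,0.004,0,6.5],
)

```text
time_s: 2.98
eef_pos: [0.572, -0.2204, 0.0747]
ee_rot: [[-0.985, -0.002, 0.172], [-0.172, 0.001, -0.985], [0.002, -1.0, -0.001]]
wrist_force: [-0.1, -1.0, -0.5]
opening: 0.763
```

```bash
python3 -c "
from h import *
go(.5726,-.2194,.013,9.9)
im,d=robot.read_camera('top'); cv2.imwrite('pics/a1.png',cv2.resize(im[120:300,340:520,::-1],(720,720)))"
```

```text
d [-0.09  6.17 -0.07] r [0.001 0.001 0.002] rows 2.0 now [ 0.572  -0.2204  0.0747] q [-21.  13.   4.  81.   0. 149.] op 0.763 F [-0.1 -1.  -0.5]
```

View pics/a1.png

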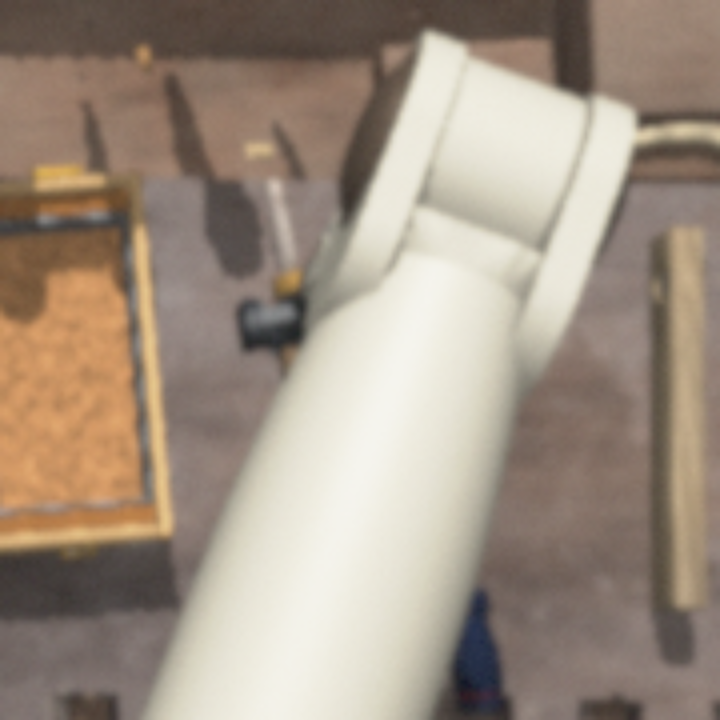

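The left finger (265,325) stands to the left of the handle, and the blade (285,220) is clear of it. Descending and closing.

Emit:
play_rows(
  moves=[-0.1,3,-0.1,0,0,0,6.5,-0.1,5,-0.1,0,0,0,6.5,-0.1,6.1,-0.1,0,0,0,6.5,-0.1,6.2,-0.1,0,0,0,6.5,-0.1,6.2,-0.1,0,0,0,3,-0.1,6.2,-0.1,0,0,0,2,-0.1,6.2,-0.1,0,0,0,2,-0.1,6.2,-0.1,0,0,0,2],
  squeeze=45,
)

```text
time_s: 3.7
eef_pos: [0.5732, -0.2202, 0.015]
ee_rot: [[-0.985, 0.001, 0.171], [-0.171, -0.0, -0.985], [-0.001, -1.0, 0.0]]
wrist_force: [0.1, 0.2, 0.1]
opening: 0.232
```

Emit:
play_rows(
  moves=[0,0,0,0,0,0,2,0,-3,0,0,0,0,2,0,-6,0,0,0,0,2,0,-10,0,0,0,0,2,0,-12,0,0,0,0,2,0,-12,0,0,0,0,2,0,-12,0,0,0,0,2],
)

```text
time_s: 4.28
eef_pos: [0.574, -0.2204, 0.1369]
ee_rot: [[-0.985, 0.004, 0.171], [-0.171, -0.001, -0.985], [-0.004, -1.0, 0.002]]
wrist_force: [-0.2, 0.7, -0.2]
opening: 0.236
```

```bash
python3 -c "
from h import *
go(.524,-.0535,.13,5)"
```

```text
d [  2.07   0.65 -17.3 ] r [-0.002  0.085 -0.004] rows 5.0 now [ 0.574  -0.2204  0.1369] q [-21.  13.  10.  87.   0. 149.] op 0.236 F [-0.2  0.7 -0.2]
```

The opening matches the 2 cm I commanded, so the fingers probably missed the handle. Looking.

```bash
python3 -c "
from h import *
for n in('top','side'):
    im,d=robot.read_camera(n); cv2.imwrite(f'pics/b_{n}.png',im[:,:,::-1])
    for k in robot.trace(n,'chisel'): print(n,k['confidence'],k['pixel'],k['mask'].sum(),axis(n,k['mask'],.017), np.percentile(pts(n,k['mask'],d)[:,2],[5,50,95]))
a=cv2.imread('pics/b_top.png')[100:280,320:520];b=cv2.imread('pics/b_side.png')[120:300,300:500]
cv2.imwrite('pics/b.png',cv2.resize(cv2.hconcat([a,b]),(800,360)))"
```

```text
top 0.64 [412.7, 191.8] 227 (array([ 0.6207, -0.2078]), np.float64(4.3), np.float64(0.1359), np.float64(0.0224)) [6.18440916e-05 1.98627405e-02 2.10229304e-01]
side 0.39 [305.8, 194.0] 680 (array([0.6613, 0.0222]), np.float64(-69.4), np.float64(0.2588), np.float64(0.1217)) [0.04630798 0.05672786 0.06721465]
```

View pics/b.png

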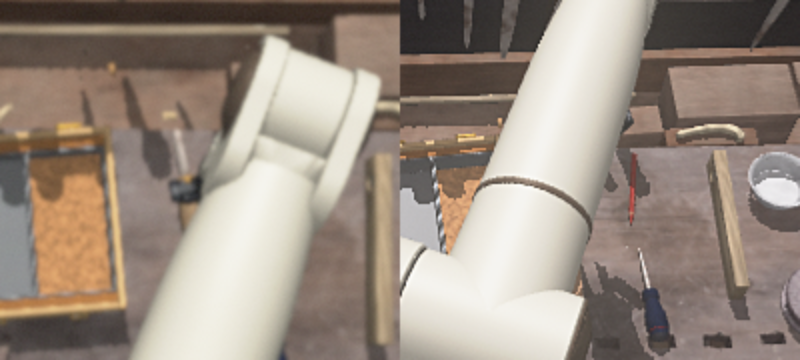

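Emit:
play_rows(
  moves=[12,-8,-26,0,0,0,6.5,12,-8,-26,0,0,0,6.5,12,-8,-26,0,0,0,6.5,12,-8,-26,0,0,0,6.5,12,-8,-26,0,0,0,6.5,12,-8,-26,0,0,0,6.5,12,-8,-26,0,0,0,6.5,12,-8,-26,0,0,0,6.5],
)

```text
time_s: 5.15
eef_pos: [0.4072, 0.0189, 0.2154]
ee_rot: [[-0.985, -0.0, 0.174], [-0.174, 0.002, -0.985], [-0.0, -1.0, -0.002]]
wrist_force: [-0.4, -0.4, 0.1]
opening: 0.763
```

```bash
python3 -c "
from h import *
print(atz('top',[[409.5,166],[413,190],[419.5,225],[416.5,207]],.017))
im,d=robot.read_camera('top'); cv2.imwrite('pics/c.png',cv2.resize(im[130:290,330:490,::-1],(640,640),interpolation=cv2.INTER_CUBIC))
P=pts('top',np.ones((480,640),bool),d)
for k in robot.trace('top','chisel'): print(k['confidence'],k['pixel'],k['mask'].sum(),axis('top',k['mask'],.017), np.percentile(pts('top',k['mask'],d)[:,2],[5,50,95]))
for x in np.arange(.51,.70,.02):
    Q=P[(abs(P[:,0]-x)<.01)&(abs(P[:,1]+.215)<.05)]; q=Q[Q[:,2]>.012]; print(x.round(2),len(q),q[:,1].min().round(3),q[:,1].max().round(3),np.percentile(q[:,2],90).round(3))
"
```

```text
[[ 0.68586523 -0.20235123  0.017     ]
 [ 0.61875592 -0.21159211  0.017     ]
 [ 0.52207201 -0.22865145  0.017     ]
 [ 0.57163307 -0.2208539   0.017     ]]
0.7 [416.8, 205.7] 545 (array([ 0.6033, -0.2142]), np.float64(11.0), np.float64(0.1628), np.float64(0.0325)) [0.01220821 0.02547616 0.0337709 ]Traceback (most recent call last):
  File "<string>", line 8, in <module>
    Q=P[(abs(P[:,0]-x)<.01)&(abs(P[:,1]+.215)<.05)]; q=Q[Q[:,2]>.012]; print(x.round(2),len(q),q[:,1].min().round(3),q[:,1].max().round(3),np.percentile(q[:,2],90).round(3))
                                                                                               ~~~~~~~~~~^^
    return umr_minimum(a, axis, None, out, keepdims, initial, where)
ValueError: zero-size array to reduction operation minimum which has no identity
```

View pics/c.png

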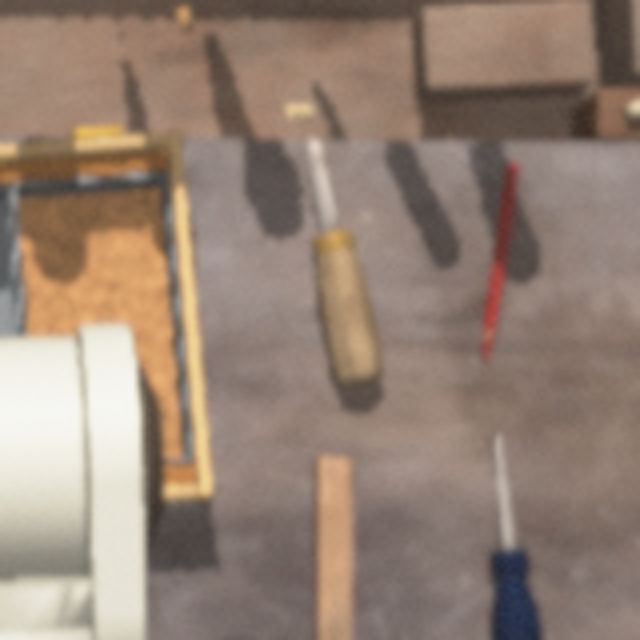

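```bash
python3 -c "
from h import *
go(.5716,-.2205,.075,10)"
```

```text
d [-11.84  13.89  26.21] r [ 0.001  0.001 -0.   ] rows 8.0 now [0.4093 0.0168 0.2141] q [  2. -14.  -8.  96.   0. 172.] op 0.759 F [ 0.6 -0.1  0.6]
```

Emit:
play_rows(
  moves=[-11.8,5,26.2,0,0,0,8,-11.8,5,26.2,0,0,0,8,-11.8,5,26.2,0,0,0,8,-11.8,5,26.2,0,0,0,8,-11.8,5,26.2,0,0,0,8,-11.8,10,26.2,0,0,0,8,-11.8,13.9,26.2,0,0,0,8,-11.8,13.9,26.2,0,0,0,8],
)

```text
time_s: 5.92
eef_pos: [0.5693, -0.2206, 0.0783]
ee_rot: [[-0.985, -0.001, 0.172], [-0.172, 0.001, -0.985], [0.001, -1.0, -0.001]]
wrist_force: [0.4, -0.7, -0.6]
opening: 0.94
```

```bash
python3 -c "
from h import *
go(.5716,-.2205,.013,10)
im,d=robot.read_camera('top'); p=np.array(robot.observe()['eef_pos']); P=pts('top',np.ones((480,640),bool),d)
Q=P[(abs(P[:,0]-p[0])<.025)&(abs(P[:,1]-p[1]-.03)<.06)&(P[:,2]>.03)]
for y in np.arange(-.3,-.1,.01):
    q=Q[abs(Q[:,1]-y)<.005]
    if len(q): print(y.round(2),len(q),np.percentile(q[:,2],[0,50,100]).round(3))
"
```

```text
d [-0.24  6.53  0.04] r [ 0.001 -0.002  0.001] rows 2.0 now [ 0.5693 -0.2206  0.0783] q [-21.  13.   4.  81.   0. 149.] op 0.94 F [ 0.4 -0.7 -0.6]
-0.25 103 [0.558 0.571 0.58 ]
-0.24 154 [0.561 0.57  0.578]
-0.23 156 [0.563 0.57  0.576]
-0.22 160 [0.034 0.569 0.576]
-0.21 163 [0.03  0.57  0.577]
-0.2 169 [0.558 0.569 0.575]
-0.19 183 [0.167 0.567 0.579]
-0.18 243 [0.113 0.57  0.581]
-0.17 229 [0.113 0.574 0.581]
-0.16 320 [0.159 0.54  0.579]
-0.15 66 [0.156 0.189 0.531]
```

Emit:
play_rows(
  moves=[-0.2,3,0,0,0,0,8,-0.2,5,0,0,0,0,8,-0.2,6,0,0,0,0,8,-0.2,6.5,0,0,0,0,8,-0.2,6.5,0,0,0,0,8,-0.2,6.5,0,0,0,0,8],
)

```text
time_s: 6.47
eef_pos: [0.5694, -0.2216, 0.0054]
ee_rot: [[-0.985, -0.008, 0.171], [-0.171, 0.003, -0.985], [0.008, -1.0, -0.004]]
wrist_force: [-0.4, -0.7, 1.2]
opening: 0.935
```

Emit:
play_rows(
  moves=[0,0,0,0,0,0,5,0,0,0,0,0,0,4,0,0,0,0,0,0,2.5,0,0,0,0,0,0,2.5,0,0,0,0,0,0,2.5],
  squeeze=45,
)

```text
time_s: 6.88
eef_pos: [0.5705, -0.2221, 0.0076]
ee_rot: [[-0.985, -0.006, 0.171], [-0.171, 0.001, -0.985], [0.005, -1.0, -0.002]]
wrist_force: [-4.1, 1.6, 22.7]
opening: 0.303
```

Emit:
play_rows(
  moves=[0,-0.3,0,0,0,0,0,0,-0.5,0,0,0,0,0,0,-0.5,0,0,0,0,0,0,-0.5,0,0,0,0,0,0,-0.5,0,0,0,0,0],
  squeeze=45,
)

```text
time_s: 7.3
eef_pos: [0.5721, -0.2224, 0.0155]
ee_rot: [[-0.985, -0.001, 0.171], [-0.171, -0.0, -0.985], [0.001, -1.0, -0.0]]
wrist_force: [-1.3, 0.8, 13.9]
opening: 0.001
```

```bash
python3 -c "
from h import *
for n in('top','side'):
    im,d=robot.read_camera(n); cv2.imwrite(f'pics/d_{n}.png',im[:,:,::-1])
print(robot.observe())
P=pts('top',np.ones((480,640),bool),robot.read_camera('top')[1])
for c in((.45,-.12),(.5,-.17),(.55,-.29),(.65,-.27)):
    s=np.hypot(P[:,0]-c[0],P[:,1]-c[1])<.012; print(c,np.median(P[s,2]).round(4))
a=cv2.imread('pics/d_top.png')[130:270,350:490];b=cv2.imread('pics/d_side.png')[150:290,330:470]
cv2.imwrite('pics/d.png',cv2.resize(cv2.hconcat([a,b]),(800,400),interpolation=cv2.INTER_CUBIC))"
```

```text
{'time_s': 7.4, 'qpos': array([-2.12312999e+01,  1.45029452e+01, -1.28826825e+00,  7.42712400e+01,
       -2.90968750e-02,  1.48903571e+02]), 'joint_velocities': array([ 0.02320763,  0.10882095, -0.01254813, -0.06646394,  0.09424605,
        0.02731685]), 'tau': array([-5.21582365e-01, -5.37387407e+01,  3.97487104e+01, -5.31871151e-01,
       -2.17002290e-01,  5.47543023e-03]), 'eef_pos': array([ 0.57205116, -0.22240734,  0.01546886]), 'ee_rot': array([[-9.85213016e-01, -1.19993843e-03,  1.71329723e-01],
       [-1.71329753e-01, -7.86352280e-05, -9.85213738e-01],
       [ 1.19566837e-03, -9.99999277e-01, -1.28112704e-04]]), 'wrist_force': array([ 0.14783773,  1.51006313, 13.6385989 ]), 'wrist_torque': array([0.29749481, 0.14600341, 0.00633979]), 'opening': 0.0014533024597560321}
(0.45, -0.12) 0.5124
(0.5, -0.17) 0.5209
(0.55, -0.29) nan
(0.65, -0.27) nan
  return _methods._mean(a, axis=axis, dtype=dtype,
  ret = ret.dtype.type(ret / rcount)
```

View pics/d.png

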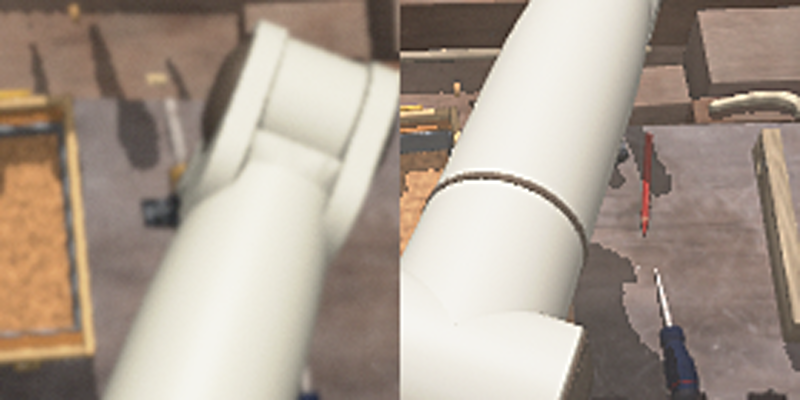

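```bash
python3 -c "
from h import *
im,d=robot.read_camera('top')
P=pts('top',np.ones((480,640),bool),np.where(d>0,d,9)).reshape(480,640,3)
for r in range(188,216,3): print(r,[tuple((P[r,c]*1000).astype(int)) for c in range(398,418,3)])
"
```

```text
188 [(np.int64(627), np.int64(-172), np.int64(-2)), (np.int64(627), np.int64(-181), np.int64(-3)), (np.int64(626), np.int64(-188), np.int64(4)), (np.int64(626), np.int64(-197), np.int64(3)), (np.int64(623), np.int64(-202), np.int64(22)), (np.int64(623), np.int64(-211), np.int64(18)), (np.int64(561), np.int64(-167), np.int64(339))]
191 [(np.int64(617), np.int64(-171), np.int64(6)), (np.int64(619), np.int64(-181), np.int64(-5)), (np.int64(619), np.int64(-189), np.int64(-4)), (np.int64(619), np.int64(-197), np.int64(-1)), (np.int64(614), np.int64(-202), np.int64(21)), (np.int64(585), np.int64(-186), np.int64(178)), (np.int64(552), np.int64(-165), np.int64(352))]
194 [(np.int64(609), np.int64(-171), np.int64(5)), (np.int64(610), np.int64(-181), np.int64(0)), (np.int64(610), np.int64(-189), np.int64(-1)), (np.int64(610), np.int64(-197), np.int64(1)), (np.int64(607), np.int64(-202), np.int64(19)), (np.int64(549), np.int64(-161), np.int64(333)), (np.int64(529), np.int64(-150), np.int64(441))]
197 [(np.int64(602), np.int64(-173), np.int64(-4)), (np.int64(602), np.int64(-181), np.int64(-3)), 
[... 1557 characters left out ...]
, np.int64(-139), np.int64(507))]
212 [(np.int64(559), np.int64(-172), np.int64(2)), (np.int64(559), np.int64(-180), np.int64(2)), (np.int64(560), np.int64(-189), np.int64(-2)), (np.int64(560), np.int64(-198), np.int64(-4)), (np.int64(560), np.int64(-205), np.int64(-2)), (np.int64(484), np.int64(-134), np.int64(503)), (np.int64(483), np.int64(-139), np.int64(508))]
215 [(np.int64(551), np.int64(-172), np.int64(0)), (np.int64(551), np.int64(-180), np.int64(2)), (np.int64(550), np.int64(-187), np.int64(7)), (np.int64(551), np.int64(-196), np.int64(4)), (np.int64(479), np.int64(-130), np.int64(496)), (np.int64(477), np.int64(-133), np.int64(511)), (np.int64(476), np.int64(-138), np.int64(517))]
```

```bash
python3 -c "
from h import *
for n in('top','side'):
    d=np.load(n+'d.npy'); P=pts(n,np.ones((480,640),bool),d)
    Q=P[(abs(P[:,0]-.219)<.1)&(abs(P[:,1]+.505)<.1)&(P[:,2]>.05)]; print(n,len(Q),Q[:,2].min() if len(Q) else '')
    if len(Q):
        for z in np.arange(.1,.45,.02):
            q=Q[abs(Q[:,2]-z)<.01]
            if len(q): print(z.round(2),len(q),q.min(0).round(3),q.max(0).round(3))
a=cv2.imread('pics/top0.png')[260:480,380:640];b=cv2.imread('pics/side0.png')[150:370,380:640]
cv2.imwrite('pics/e.png',cv2.resize(cv2.hconcat([a,b]),(800,338),interpolation=cv2.INTER_CUBIC))"
```

```text
top 4176 0.24448151814873342
0.24 2 [ 0.206 -0.455  0.244] [ 0.208 -0.455  0.246]
0.26 17 [ 0.203 -0.458  0.251] [ 0.212 -0.448  0.269]
0.28 18 [ 0.204 -0.563  0.272] [ 0.259 -0.448  0.29 ]
0.3 144 [ 0.179 -0.566  0.29 ] [ 0.26 -0.43  0.31]
0.32 142 [ 0.18  -0.564  0.31 ] [ 0.259 -0.432  0.33 ]
0.34 219 [ 0.182 -0.563  0.33 ] [ 0.258 -0.433  0.35 ]
0.36 99 [ 0.184 -0.556  0.35 ] [ 0.257 -0.437  0.37 ]
0.38 142 [ 0.188 -0.498  0.37 ] [ 0.257 -0.465  0.39 ]
0.4 207 [ 0.191 -0.506  0.39 ] [ 0.257 -0.465  0.409]
0.42 50 [ 0.196 -0.495  0.416] [ 0.256 -0.464  0.429]
0.44 167 [ 0.197 -0.51   0.43 ] [ 0.26  -0.461  0.45 ]
side 6923 0.24388501748076385
0.24 4 [ 0.195 -0.554  0.244] [ 0.233 -0.463  0.249]
0.26 28 [ 0.189 -0.554  0.25 ] [ 0.231 -0.451  0.269]
0.28 4 [ 0.188 -0.466  0.272] [ 0.192 -0.46   0.286]
0.3 78 [ 0.178 -0.478  0.293] [ 0.206 -0.432  0.31 ]
0.32 105 [ 0.179 -0.5    0.31 ] [ 0.222 -0.434  0.33 ]
0.34 166 [ 0.181 -0.5    0.33 ] [ 0.215 -0.434  0.35 ]
0.36 80 [ 0.182 -0.524  0.35 ] [ 0.214 -0.44   0.37 ]
0.38 125 [ 0.18  -0.522  0.37 ] [ 0.208 -0.468  0.39 ]
0.4 163 [ 0.181 -0.525  0.39 ] [ 0.205 -0.469  0.41 ]
0.42 51 [ 0.18  -0.527  0.41 ] [ 0.201 -0.469  0.429]
0.44 103 [ 0.178 -0.526  0.43 ] [ 0.197 -0.471  0.449]
```

View pics/e.png

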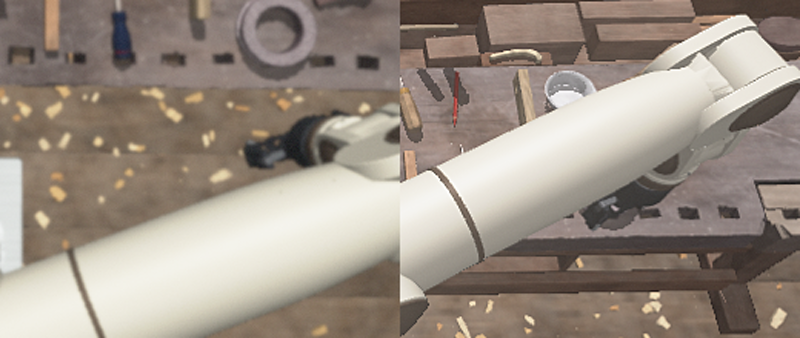

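The closed fingers read 14 N upward at a TCP z of 0.0155. At the start pose, both cameras' clouds show the fingertips about 26 mm higher than the reported z implies. The likely explanation is that the fingers really stand about 3 cm higher than reported and are resting on top of the handle. I'll test this by going up, opening, and coming down gently in steps while watching the force.

Emit:
play_rows(
  moves=[0,-2,0,0,0,0,0,0,-4,0,0,0,0,7,0,-4,0,0,0,0,7,0,-4,0,0,0,0,7,0,-4,0,0,0,0,7,0,-4,0,0,0,0,7],
)

```text
time_s: 8.0
eef_pos: [0.5716, -0.2222, 0.0544]
ee_rot: [[-0.985, -0.003, 0.171], [-0.171, 0.001, -0.985], [0.002, -1.0, -0.001]]
wrist_force: [0.5, 0.0, -0.4]
opening: 0.708
```

```bash
python3 -c "
from h import *
go(.5716,-.2205,.005,10)"
```

```text
d [-0.04  4.94 -0.16] r [ 0.001 -0.002  0.002] rows 2.0 now [ 0.5716 -0.2222  0.0544] q [-21.  14.   2.  79.  -0. 149.] op 0.708 F [ 0.5  0.  -0.4]
```

Emit:
play_rows(
  moves=[0,1,-0.15,0,0,0,7,0,2,-0.15,0,0,0,7,0,3,-0.15,0,0,0,7,0,4,-0.15,0,0,0,7,0,4.9,-0.15,0,0,0,7,0,5.6,-0.15,0,0,0,7,0,6,-0.15,0,0,0,7,0,6,-0.15,0,0,0,7],
)

```text
time_s: 8.67
eef_pos: [0.5706, -0.2205, -0.0068]
ee_rot: [[-0.985, -0.004, 0.171], [-0.171, 0.001, -0.985], [0.004, -1.0, -0.002]]
wrist_force: [-0.5, 1.1, 0.1]
opening: 0.82
```

Emit:
play_rows(
  moves=[0,0.3,0,0,0,0,7,0,0.5,0,0,0,0,7,0,0.5,0,0,0,0,7],
)

```text
time_s: 8.92
eef_pos: [0.5706, -0.2205, -0.012]
ee_rot: [[-0.985, -0.004, 0.171], [-0.171, 0.001, -0.985], [0.004, -1.0, -0.002]]
wrist_force: [-0.4, -0.9, 0.1]
opening: 0.824
```

Emit:
play_rows(
  moves=[0,0,0,0,0,0,4,0,0,0,0,0,0,2,0,0,0,0,0,0,2,0,0,0,0,0,0,2,0,0,0,0,0,0,2],
  squeeze=45,
)

```text
time_s: 9.33
eef_pos: [0.5708, -0.2205, -0.0114]
ee_rot: [[-0.985, -0.003, 0.171], [-0.171, 0.001, -0.985], [0.003, -1.0, -0.001]]
wrist_force: [-1.3, -0.5, 4.6]
opening: 0.386
```

Gripped, opening 33 mm. From here on: reported z = true z − 0.029.

Emit:
play_rows(
  moves=[0,-2,0,0,0,0,2,0,-4,0,0,0,0,2,0,-6,0,0,0,0,2,0,-8,0,0,0,0,2,0,-10,0,0,0,0,2,0,-12,0,0,0,0,2,0,-12,0,0,0,0,2],
)

```text
time_s: 9.92
eef_pos: [0.5727, -0.2212, 0.1126]
ee_rot: [[-0.985, 0.001, 0.171], [-0.171, -0.001, -0.985], [-0.001, -1.0, 0.001]]
wrist_force: [0.8, -0.7, -1.5]
opening: 0.385
```

```bash
python3 -c "
from h import *
go(.524,-.0535,.11,5)"
```

```text
d [  1.92   0.23 -17.36] r [-0.001  0.085 -0.001] rows 5.0 now [ 0.5727 -0.2212  0.1126] q [-21.  13.   7.  85.  -0. 149.] op 0.385 F [ 0.8 -0.7 -1.5]
```

Emit:
play_rows(
  moves=[0.4,0.2,-3,0,0.085,0,2,0.8,0.2,-6,0,0.085,0,2,1.2,0.2,-10,0,0.085,0,2,1.6,0.2,-13,0,0.085,0,2,1.9,0.2,-16,0,0.085,0,2,1.9,0.2,-17.4,0,0.085,0,2,1.9,0.2,-17.4,0,0.085,0,2,1.9,0.2,-17.4,0,0.085,0,2],
)

```text
time_s: 10.58
eef_pos: [0.5238, -0.0525, 0.1095]
ee_rot: [[-0.996, 0.001, 0.089], [-0.089, -0.001, -0.996], [-0.001, -1.0, 0.001]]
wrist_force: [1.2, -0.5, -2.7]
opening: 0.387
```

```bash
python3 -c "
from h import *
go(.524,-.0537,.02,5)
im,d=robot.read_camera('top'); cv2.imwrite('pics/f_top.png',im[:,:,::-1]);i2,_=robot.read_camera('side'); cv2.imwrite('pics/f_side.png',i2[:,:,::-1])
for n in('top','side'):
  for k in robot.trace(n,'chisel'): print(n,k['confidence'],k['pixel'],k['mask'].sum(),axis(n,k['mask'],.15))
a=cv2.imread('pics/f_top.png')[130:270,280:420];b=cv2.imread('pics/f_side.png')[130:270,270:410]
cv2.imwrite('pics/f.png',cv2.resize(cv2.hconcat([a,b]),(800,400),interpolation=cv2.INTER_CUBIC))"
```

```text
d [0.   8.95 0.11] r [-0.001  0.002 -0.001] rows 3.0 now [ 0.5238 -0.0525  0.1095] q [ -6.   1.  -6.  83.  -0. 169.] op 0.387 F [ 1.2 -0.5 -2.7]
```

View pics/f.png

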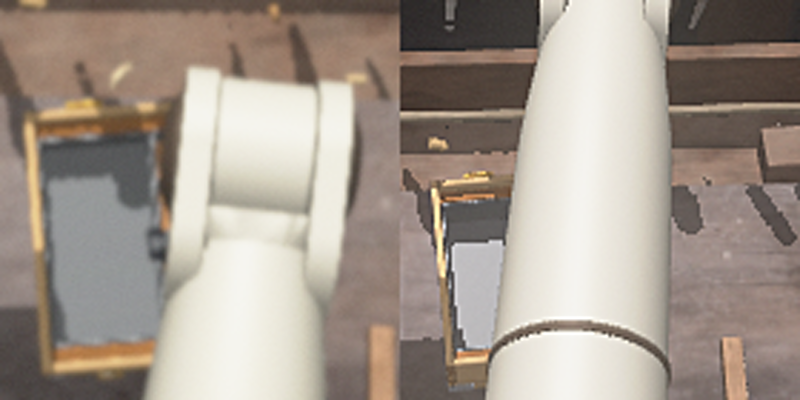

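Emit:
play_rows(
  moves=[0,2,0.1,0,0,0,2,0,4,0.1,0,0,0,2,0,5.5,0.1,0,0,0,2,0,7,0.1,0,0,0,2,0,8.2,0.1,0,0,0,2,0,9.2,0.1,0,0,0,2,0,9.8,0.1,0,0,0,2,0,9.8,0.1,0,0,0,2],
)

```text
time_s: 11.45
eef_pos: [0.5238, -0.0553, 0.0106]
ee_rot: [[-0.996, -0.001, 0.085], [-0.085, -0.001, -0.996], [0.001, -1.0, 0.001]]
wrist_force: [0.3, -0.5, -2.6]
opening: 0.387
```

Emit:
play_rows(
  moves=[0,0.3,-0.1,0,0,0,2,0,0.6,-0.1,0,0,0,2,0,0.7,-0.1,0,0,0,2,0,0.7,-0.1,0,0,0,2],
)

```text
time_s: 11.78
eef_pos: [0.5238, -0.0542, 0.0037]
ee_rot: [[-0.996, -0.001, 0.086], [-0.086, -0.001, -0.996], [0.001, -1.0, 0.001]]
wrist_force: [0.3, 0.2, -1.5]
opening: 0.385
```

Emit:
play_rows(
  moves=[0,0.2,0,0,0,0,2,0,0.3,0,0,0,0,2,0,0.3,0,0,0,0,4,0,0.3,0,0,0,0,5.5,0,0.3,0,0,0,0,5.5,0,0,0,0,0,0,5.5,0,-2,0,0,0,0,5.5,0,-4,0,0,0,0,5.5],
)

```text
time_s: 12.45
eef_pos: [0.523, -0.0541, 0.0436]
ee_rot: [[-0.996, -0.003, 0.086], [-0.086, -0.001, -0.996], [0.003, -1.0, 0.001]]
wrist_force: [0.7, 0.2, 0.4]
opening: 0.646
```

Emit:
play_rows(
  moves=[0,-4,0,0,0,0,5.5,0,-8,0,0,0,0,5.5,0,-12,0,0,0,0,5.5,0,-12,4,0,0,0,5.5,0,-12,8,0,0,0,5.5,0,-12,12,0,0,0,5.5,0,-12,16,0,0,0,5.5,0,-12,16,0,0,0,5.5],
)

```text
time_s: 13.12
eef_pos: [0.537, -0.2191, 0.1634]
ee_rot: [[-0.997, -0.002, 0.081], [-0.081, -0.003, -0.997], [0.003, -1.0, 0.002]]
wrist_force: [-0.3, -0.1, -0.6]
opening: 0.643
```

```bash
python3 -c "
from h import *
im,d=robot.read_camera('top'); P=pts('top',np.ones((480,640),bool),d)
for l,z in(('chisel',.03),('screwdriver',.015)):
  for k in robot.trace('top',l): print(l,k['confidence'],k['pixel'],k['mask'].sum(),axis('top',k['mask'],z),np.percentile(pts('top',k['mask'],d)[:,2],[5,50,95]).round(3))
cv2.imwrite('pics/g.png',cv2.resize(im[130:290,270:480,::-1],(787,600),interpolation=cv2.INTER_CUBIC))
go(.372,-.3305,.09,5)"
```

```text
chisel 0.79 [355.2, 219.7] 568 (array([ 0.5578, -0.0505]), np.float64(5.5), np.float64(0.1652), np.float64(0.0317)) [0.026 0.037 0.045]
chisel 0.64 [355.7, 204.3] 2387 (array([ 0.5602, -0.0512]), np.float64(4.9), np.float64(0.1996), np.float64(0.1039)) [0.006 0.013 0.049]
d [17.39  7.43 10.24] r [-0.    -0.003  0.003] rows 6.0 now [ 0.5369 -0.2137  0.1638] q [-22.   8.   8.  90.  -0. 153.] op 0.646 F [-0.1 -0.3  0.8]
```

View pics/g.png

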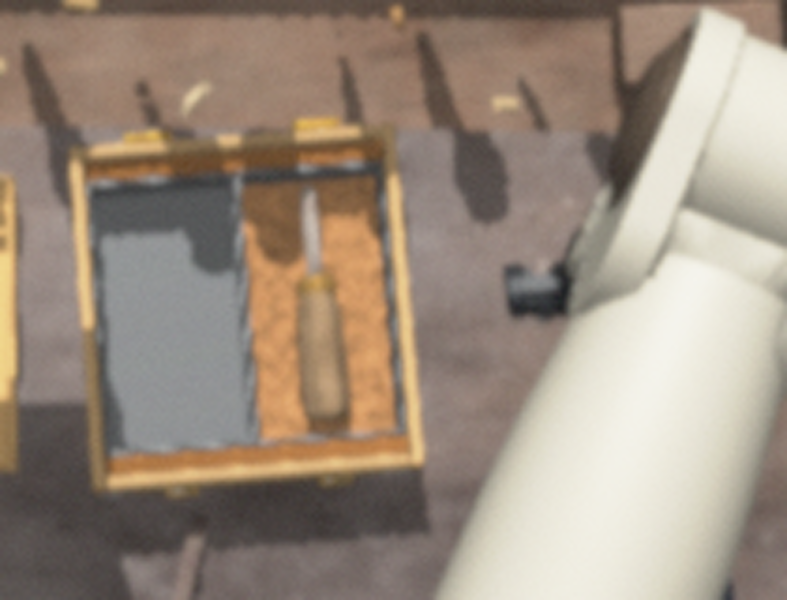

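The chisel lies at (320,310) in the middle of the cork bin, tip up, blade clear. Next, the screwdriver.

Emit:
play_rows(
  moves=[3,1,2,0,0,0,7,6,2.5,3.5,0,0,0,7,9,4,5,0,0,0,7,12,5,7,0,0,0,7,15,6,9,0,0,0,7,17.4,7.4,10.2,0,0,0,7,17.4,7.4,10.2,0,0,0,7,17.4,7.4,10.2,0,0,0,7],
)

```text
time_s: 13.93
eef_pos: [0.3712, -0.3294, 0.0902]
ee_rot: [[-0.996, -0.003, 0.084], [-0.084, -0.0, -0.997], [0.003, -1.0, -0.0]]
wrist_force: [0.4, 0.6, -0.1]
opening: 0.822
```

```bash
python3 -c "
from h import *
go(.372,-.3305,-.013,5)"
```

```text
d [-0.11 10.32  0.12] r [ 0.    -0.004  0.003] rows 3.0 now [ 0.3712 -0.3294  0.0902] q [-42.  -3. -12.  81.  -0. 134.] op 0.822 F [ 0.4  0.6 -0.1]
```

Emit:
play_rows(
  moves=[0,2,0.1,0,0,0,7,0,4,0.1,0,0,0,7,0,6,0.1,0,0,0,7,0,7.5,0.1,0,0,0,7,0,8.7,0.1,0,0,0,7,0,9.5,0.1,0,0,0,7,0,9.9,0.1,0,0,0,7,0,9.9,0.1,0,0,0,7],
)

```text
time_s: 14.6
eef_pos: [0.3713, -0.3299, -0.009]
ee_rot: [[-0.996, -0.003, 0.084], [-0.084, 0.0, -0.996], [0.003, -1.0, -0.001]]
wrist_force: [0.6, -0.0, -0.2]
opening: 0.82
```

Emit:
play_rows(
  moves=[0,0.3,0,0,0,0,7,0,0.3,0,0,0,0,4,0,0.3,0,0,0,0,2,0,0.3,0,0,0,0,2,0,0.3,0,0,0,0,2,0,0.3,0,0,0,0,2],
)

```text
time_s: 15.1
eef_pos: [0.3716, -0.3302, -0.0114]
ee_rot: [[-0.996, -0.002, 0.084], [-0.084, -0.0, -0.996], [0.002, -1.0, 0.0]]
wrist_force: [-0.8, 0.4, 4.7]
opening: 0.317
```

Emit:
play_rows(
  moves=[0,-2,0,0,0,0,2,0,-4,0,0,0,0,2,0,-6,0,0,0,0,2,0,-8,0,0,0,0,2,0,-10,0,0,0,0,2,0,-13,0,0,0,0,2,0,-14,0,0,0,0,2,0,-14,0,0,0,0,2],
)

```text
time_s: 15.77
eef_pos: [0.3729, -0.3311, 0.131]
ee_rot: [[-0.996, 0.001, 0.084], [-0.084, -0.003, -0.996], [-0.0, -1.0, 0.003]]
wrist_force: [-0.2, -1.7, -2.6]
opening: 0.317
```

```bash
python3 -c "
from h import *
go(.5137,.0527,.12,5)"
```

```text
d [-17.26   1.   -37.06] r [-0.003 -0.003 -0.   ] rows 10.0 now [ 0.3729 -0.3311  0.131 ] q [-42.  -3.  -7.  85.  -0. 134.] op 0.317 F [-0.2 -1.7 -2.6]
```

Emit:
play_rows(
  moves=[-1.5,0,-3,0,0,0,2,-3,0,-6,0,0,0,2,-4.5,0,-9,0,0,0,2,-6,0,-12,0,0,0,2,-7.5,0,-15,0,0,0,2,-9,0,-18,0,0,0,2,-10.5,0,-21,0,0,0,2,-12,0,-24,0,0,0,2],
)

```text
time_s: 16.43
eef_pos: [0.472, -0.0801, 0.1283]
ee_rot: [[-0.996, -0.001, 0.084], [-0.084, -0.003, -0.996], [0.002, -1.0, 0.003]]
wrist_force: [0.7, -1.0, -1.1]
opening: 0.327
```

```bash
python3 -c "
from h import *
go(.5137,.0527,.12,5)"
```

```text
d [ -5.28   0.79 -12.89] r [-0.003 -0.003  0.002] rows 4.0 now [ 0.472  -0.0801  0.1283] q [-10.  -6. -10.  86.  -0. 166.] op 0.327 F [ 0.7 -1.  -1.1]
```

Emit:
play_rows(
  moves=[-1.2,0,-3,0,0,0,2,-2.5,0.4,-6,0,0,0,2,-4,0.8,-9,0,0,0,2,-5.3,0.8,-12,0,0,0,2,-5.3,0.8,-12.9,0,0,0,2,-5.3,0.8,-12.9,0,0,0,2,-5.3,0.8,-12.9,0,0,0,2],
)

```text
time_s: 17.02
eef_pos: [0.5137, 0.0473, 0.1184]
ee_rot: [[-0.996, -0.004, 0.092], [-0.092, 0.001, -0.996], [0.004, -1.0, -0.001]]
wrist_force: [-0.6, -1.1, -1.4]
opening: 0.32
```

```bash
python3 -c "
from h import *
go(.5137,.0527,0,5)
im,d=robot.read_camera('top'); cv2.imwrite('pics/hh.png',cv2.resize(im[130:290,220:430,::-1],(787,600),interpolation=cv2.INTER_CUBIC))
for k in robot.trace('top','screwdriver'): print(k['confidence'],k['pixel'],k['mask'].sum(),axis('top',k['mask'],.16),np.percentile(pts('top',k['mask'],d)[:,2],[5,50,95]).round(3))
"
```

```text
d [-0.1  11.84 -0.53] r [0.001 0.005 0.004] rows 3.0 now [0.5137 0.0473 0.1184] q [  5.  -0.  -6.  84.   0. 180.] op 0.32 F [-0.6 -1.1 -1.4]
```

Emit:
play_rows(
  moves=[0,1.5,-0.5,0,-0.03,0,2,0,3,-0.5,0,-0.03,0,2,0,4.5,-0.5,0,-0.03,0,2,0,6,-0.5,0,-0.03,0,2,0,7.5,-0.5,0,-0.03,0,2,0,9,-0.5,0,-0.03,0,2,0,10.2,-0.5,0,-0.03,0,2,0,10.2,-0.5,0,-0.03,0,2],
)

```text
time_s: 17.78
eef_pos: [0.5116, 0.0504, 0.0147]
ee_rot: [[-0.993, -0.006, 0.118], [-0.118, 0.0, -0.993], [0.006, -1.0, -0.001]]
wrist_force: [-0.7, -0.6, -1.6]
opening: 0.323
```

Emit:
play_rows(
  moves=[-0.2,0.4,-0.2,0,0,0,2,-0.2,0.8,-0.2,0,0,0,2,-0.2,1.2,-0.2,0,0,0,2,-0.2,1.4,-0.2,0,0,0,2,-0.2,1.4,-0.2,0,0,0,2],
)

```text
time_s: 18.2
eef_pos: [0.5132, 0.0526, 0.0005]
ee_rot: [[-0.993, -0.006, 0.118], [-0.118, 0.0, -0.993], [0.006, -1.0, -0.001]]
wrist_force: [-0.6, 0.7, -1.7]
opening: 0.319
```

Emit:
play_rows(
  moves=[0,0.2,0,0,0,0,2,0,0.3,0,0,0,0,2,0,0.3,0,0,0,0,2],
)

```text
time_s: 18.45
eef_pos: [0.5134, 0.0527, -0.0022]
ee_rot: [[-0.993, -0.006, 0.118], [-0.118, 0.0, -0.993], [0.006, -1.0, -0.001]]
wrist_force: [-0.3, 0.2, 0.8]
opening: 0.322
```

Emit:
play_rows(
  moves=[0,0,0,0,0,0,3.5,0,0,0,0,0,0,5,0,0,0,0,0,0,5,0,0,0,0,0,0,5,0,-2,0,0,0,0,5,0,-5,0,0,0,0,5,0,-8,0,0,0,0,5,0,-10,0,0,0,0,5],
)

```text
time_s: 19.12
eef_pos: [0.5145, 0.0527, 0.1006]
ee_rot: [[-0.993, -0.003, 0.118], [-0.118, 0.001, -0.993], [0.003, -1.0, -0.001]]
wrist_force: [0.9, -0.2, -0.6]
opening: 0.588
```

Emit:
play_rows(
  moves=[0,-3,-1,0,-0.12,0,5,0,-5,-3,0,-0.24,0,5,0,-6,-6,0,-0.36,0,5,0,-6,-9,0,-0.48,0,5,0,-6,-12,0,-0.6,0,5,0,-6,-15,0,-0.72,0,5,0,-6,-18,0,-0.84,0,5,0,-6,-20,0,-0.96,0,5],
)

```text
time_s: 19.78
eef_pos: [0.4906, 0.2536, 0.1608]
ee_rot: [[-0.466, -0.003, 0.885], [-0.885, 0.001, -0.466], [0.001, -1.0, -0.004]]
wrist_force: [0.6, -0.1, -0.7]
opening: 0.582
```

```bash
sed -i 's/def go(x,y,z,yaw):/def go(x,y,z,yaw,ks=(0,180)):/; s/for k in(0,180):/for k in ks:/' h.py
python3 - <<'E'
from h import *
go(.5425,.2716,.12,1.6,(180,)); go(.5425,.2716,.12,1.6,(0,))
im,d=robot.read_camera('top'); P=pts('top',np.ones((480,640),bool),d)
for l,z in(('chisel',.03),('screwdriver',.025)):
  for k in robot.trace('top',l): print(l,k['confidence'],k['pixel'],k['mask'].sum(),axis('top',k['mask'],z),np.percentile(pts('top',k['mask'],d)[:,2],[5,50,95]).round(3))
cv2.imwrite('pics/i.png',cv2.resize(im[130:290,220:430,::-1],(787,600),interpolation=cv2.INTER_CUBIC))
E
```

```text
d [-4.02  4.06  3.77] r [0.003 1.058 0.002] rows 9.0 now [0.4906 0.2536 0.1608] q [ 27.   5.   4.  89.   0. 145.] op 0.582 F [ 0.6 -0.1 -0.7]
d [-4.02  4.06  3.77] r [ 0.003 -2.084 -0.003] rows 17.0 now [0.4906 0.2536 0.1608] q [ 27.   5.   4.  89.   0. 145.] op 0.582 F [ 0.6 -0.1 -0.7]
chisel 0.79 [355.3, 218.1] 512 (array([ 0.5525, -0.0504]), np.float64(4.6), np.float64(0.1547), np.float64(0.03)) [0.025 0.038 0.045]
screwdriver 0.91 [314.1, 227.0] 408 (array([0.5378, 0.054 ]), np.float64(4.8), np.float64(0.1483), np.float64(0.0262)) [0.012 0.034 0.043]
```

View pics/i.png

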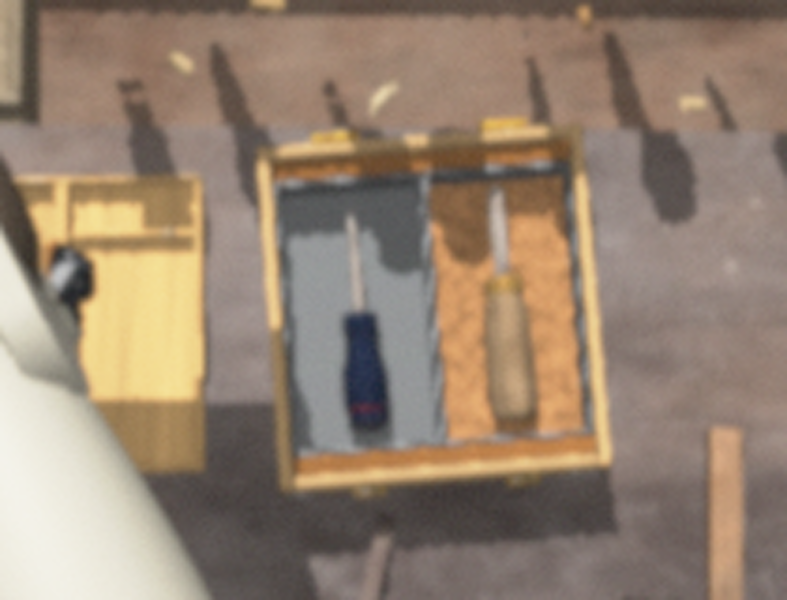

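Both tools lie flat, each in its own bin: screwdriver at (365,330), chisel at (510,330). I'll carry on with the half turn towards the tray bar.

Emit:
play_rows(
  moves=[-1,0,1,0,-0.12,0,5,-2,0,2,0,-0.24,0,5,-3,0,3,0,-0.36,0,5,-4,0,3.8,0,-0.48,0,5,-4,0,3.8,0,-0.6,0,5,-4,0,3.8,0,-0.72,0,5,-4,0,3.8,0,-0.84,0,5,-4,0,3.8,0,-0.96,0,5],
)

```text
time_s: 20.6
eef_pos: [0.5435, 0.2682, 0.1603]
ee_rot: [[0.454, -0.004, 0.891], [-0.891, -0.0, 0.454], [-0.002, -1.0, -0.004]]
wrist_force: [0.2, -0.9, -0.3]
opening: 0.585
```

Emit:
play_rows(
  moves=[0,0,0,0,-0.12,0,5,0,0,0,0,-0.24,0,5,0,0,0,0,-0.36,0,5,0,0,0,0,-0.48,0,5,0,0,0,0,-0.6,0,5,0,1,0,0,-0.72,0,5,0,2,0,0,-0.84,0,5,0,3,0,0,-0.96,0,5],
)

```text
time_s: 21.27
eef_pos: [0.5438, 0.2669, 0.1301]
ee_rot: [[0.99, -0.004, 0.138], [-0.138, -0.0, 0.99], [-0.004, -1.0, -0.001]]
wrist_force: [-0.1, -1.4, -0.1]
opening: 0.59
```

```bash
python3 -c "
from h import *
go(.5425,.2716,.05,1.6)"
```

```text
d [-0.16  8.02  0.46] r [ 0.    -0.166 -0.004] rows 2.0 now [0.5438 0.2669 0.1301] q [26. 12.  8. 87.  0. 34.] op 0.59 F [-0.1 -1.4 -0.1]
```

Emit:
play_rows(
  moves=[-0.2,2,0.4,0,-0.1,0,5,-0.2,4,0.4,0,-0.166,0,5,-0.2,6,0.4,0,-0.166,0,5,-0.2,7.5,0.4,0,-0.166,0,5,-0.2,8,0.4,0,-0.166,0,5,-0.2,8,0.4,0,-0.166,0,5,-0.2,8,0.4,0,-0.166,0,5],
)

```text
time_s: 21.85
eef_pos: [0.5424, 0.2705, 0.0509]
ee_rot: [[1.0, -0.003, -0.026], [0.026, -0.0, 1.0], [-0.003, -1.0, 0.0]]
wrist_force: [-0.5, -0.1, 0.7]
opening: 0.591
```

```bash
python3 -c "
from h import *
go(.5425,.2716,.0085,1.6)"
```

```text
d [0.02 4.24 0.11] r [-0.    -0.002 -0.003] rows 2.0 now [0.5424 0.2705 0.0509] q [26. 13.  1. 78.  0. 25.] op 0.591 F [-0.5 -0.1  0.7]
```

Emit:
play_rows(
  moves=[0,1,0.1,0,0,0,5,0,2,0.1,0,0,0,5,0,3,0.1,0,0,0,5,0,3.8,0.1,0,0,0,5,0,4.1,0.1,0,0,0,5,0,4.1,0.1,0,0,0,5],
)

```text
time_s: 22.35
eef_pos: [0.5416, 0.2712, 0.0085]
ee_rot: [[1.0, -0.005, -0.026], [0.026, -0.001, 1.0], [-0.005, -1.0, -0.001]]
wrist_force: [0.0, -0.1, -0.1]
opening: 0.588
```

Emit:
play_rows(
  moves=[0,0,0,0,0,0,3,0,0,0,0,0,0,1,0,0,0,0,0,0,0.5,0,0,0,0,0,0,0.5,0,0,0,0,0,0,0.5,0,0,0,0,0,0,0.5],
  squeeze=80,
)

```text
time_s: 22.85
eef_pos: [0.5419, 0.2714, 0.0091]
ee_rot: [[1.0, -0.004, -0.026], [0.026, -0.0, 1.0], [-0.004, -1.0, -0.0]]
wrist_force: [-1.1, -0.2, 3.7]
opening: 0.148
```

Emit:
play_rows(
  moves=[0,-1,0,0,0,0,0.5,0,-3,0,0,0,0,0.5,0,-5,0,0,0,0,0.5,0,-7,0,0,0,0,0.5,0,-9,0,0,0,0,0.5,0,-11,0,0,0,0,0.5,0,-12,0,0,0,0,0.5,0,-12,0,0,0,0,0.5],
)

```text
time_s: 23.52
eef_pos: [0.5433, 0.2719, 0.1319]
ee_rot: [[1.0, -0.001, -0.026], [0.026, 0.001, 1.0], [-0.001, -1.0, 0.001]]
wrist_force: [1.0, 0.5, -3.3]
opening: 0.152
```

```bash
python3 -c "
from h import *
go(.5533,.0025,.13,5)
im,d=robot.read_camera('top'); P=pts('top',np.ones((480,640),bool),d)
Q=P[(abs(P[:,0]-.54)<.15)&(abs(P[:,1]-.272)<.14)&(P[:,2]>.125)&(P[:,2]<.165)]; print('trayrim',rect(Q),len(Q))
A=np.c_[Q[:,:2]-[.5425,.2716],np.ones(len(Q))]; 
for x in(.44,.64):
  for y in(.175,.36):
    q=Q[np.hypot(Q[:,0]-x,Q[:,1]-y)<.03]; print(x,y,len(q),np.percentile(q[:,2],[50,90]).round(3) if len(q) else '')
cv2.imwrite('pics/j.png',cv2.resize(im[120:300,140:400,::-1],(780,540),interpolation=cv2.INTER_CUBIC))"
```

```text
d [  0.3    0.15 -26.96] r [-0.001 -0.061 -0.001] rows 7.0 now [0.5433 0.2719 0.1319] q [27. 12.  9. 87.  0. 25.] op 0.152 F [ 1.   0.5 -3.3]
trayrim (array([543.8, 270.9]), array([214.8, 202.1]), 1.4) 1784
0.44 0.175 97 [0.13  0.146]
0.44 0.36 5 [0.145 0.152]
0.64 0.175 164 [0.13  0.145]
0.64 0.36 0
```

View pics/j.png

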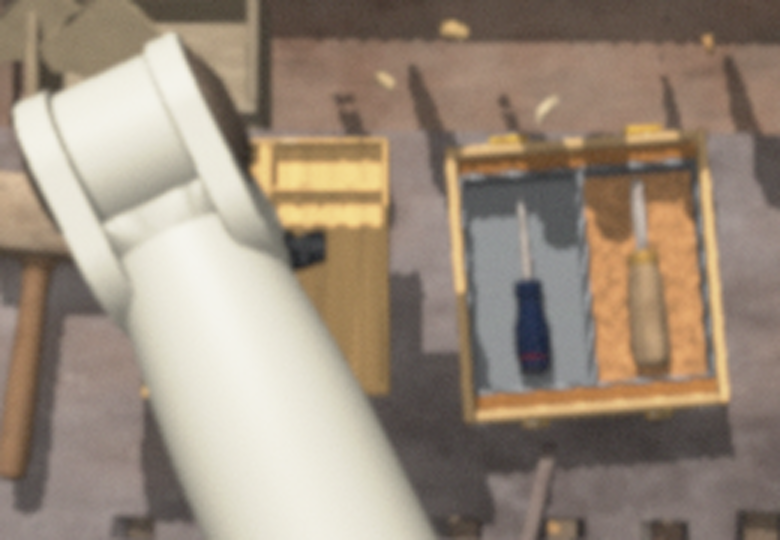

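The tray hangs level in the gripper, with its middle within about 1 mm of the TCP. Carrying it over the box.

Emit:
play_rows(
  moves=[0,0,-2,0,-0.01,0,0.5,0.1,0,-5,0,-0.02,0,0.5,0.1,0,-8,0,-0.03,0,0.5,0.2,0,-11,0,-0.04,0,0.5,0.2,0,-14,0,-0.05,0,0.5,0.3,0,-17,0,-0.061,0,0.5,0.3,0,-19,0,-0.061,0,0.5,0.3,0,-20,0,-0.061,0,0.5],
)

```text
time_s: 24.23
eef_pos: [0.5502, 0.0693, 0.1281]
ee_rot: [[0.996, -0.005, -0.085], [0.085, -0.001, 0.996], [-0.005, -1.0, -0.0]]
wrist_force: [-0.9, 0.0, -2.4]
opening: 0.147
```

```bash
python3 -c "
from h import *
go(.553,.0035,.12,5)"
```

```text
d [-0.28  0.81 -6.58] r [ 0.    -0.002 -0.005] rows 2.0 now [0.5502 0.0693 0.1281] q [ 7.  5.  0. 86.  0.  2.] op 0.147 F [-0.9  0.  -2.4]
```

Emit:
play_rows(
  moves=[0,0.2,-1.5,0,0,0,0.5,-0.1,0.4,-3,0,0,0,0.5,-0.2,0.8,-4.5,0,0,0,0.5,-0.3,0.8,-6,0,0,0,0.5,-0.3,0.8,-6.6,0,0,0,0.5,-0.3,0.8,-6.6,0,0,0,0.5,-0.3,0.8,-6.6,0,0,0,0.5],
)

```text
time_s: 24.82
eef_pos: [0.5526, 0.0037, 0.1196]
ee_rot: [[0.996, -0.006, -0.084], [0.084, -0.0, 0.996], [-0.006, -1.0, 0.0]]
wrist_force: [0.1, 0.5, -2.7]
opening: 0.151
```

```bash
python3 -c "
from h import *
im,d=robot.read_camera('top'); P=pts('top',np.ones((480,640),bool),d)
go(.5528,.0035,.07,5)
Q=P[(abs(P[:,0]-.55)<.15)&(abs(P[:,1])<.14)&(P[:,2]>.09)&(P[:,2]<.16)]; print('trayrim',rect(Q),len(Q),Q.min(0).round(3),Q.max(0).round(3))
cv2.imwrite('pics/k.png',cv2.resize(im[130:280,250:450,::-1],(800,600),interpolation=cv2.INTER_CUBIC))"
```

```text
d [ 0.03  4.97 -0.05] r [-0.    -0.002 -0.006] rows 2.0 now [0.5527 0.004  0.1197] q [ 0.  5. -1. 85. -0. -4.] op 0.151 F [-0.3  1.7 -3.6]
trayrim (array([553.4,   4.4]), array([216.2, 204.3]), 4.8) 1579 [ 0.438 -0.105  0.105] [0.654 0.115 0.14 ]
```

View pics/k.png

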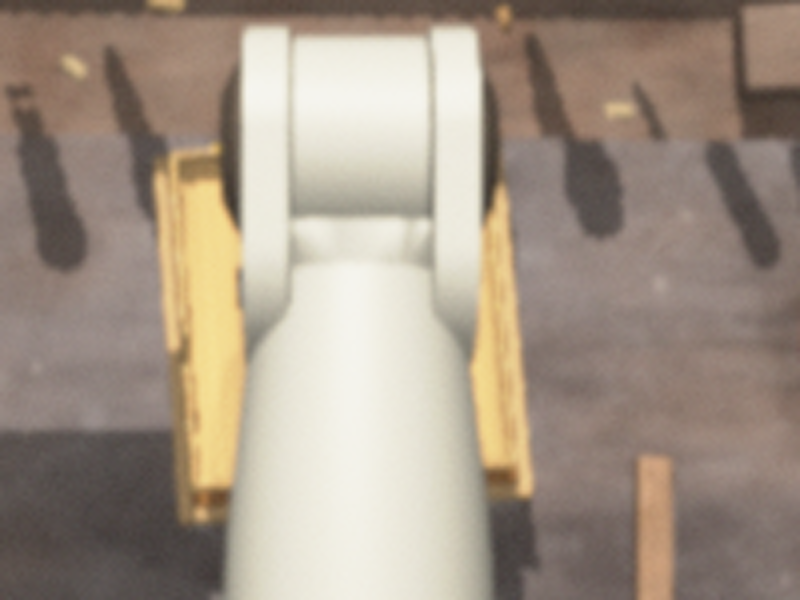

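The tray is centred over the box: by depth its rim is at (553.4, 4.4) mm, and the box is at (553.3, 2.5). Lowering it with a 1.5 mm correction in y.

Emit:
play_rows(
  moves=[0,1,-0.15,0,0,0,0.5,0,2,-0.15,0,0,0,0.5,0,3,-0.15,0,0,0,0.5,0,4,-0.15,0,0,0,0.5,0,4.6,-0.15,0,0,0,0.5,0,5,-0.15,0,0,0,0.5,0,5.3,-0.15,0,0,0,0.5,0,5.3,-0.15,0,0,0,0.5],
)

```text
time_s: 25.53
eef_pos: [0.5523, 0.0025, 0.0662]
ee_rot: [[0.996, -0.006, -0.085], [0.085, -0.0, 0.996], [-0.006, -1.0, 0.0]]
wrist_force: [0.4, 0.2, -2.3]
opening: 0.154
```

Emit:
play_rows(
  moves=[0.05,0.2,0,0,0,0,0.5,0.05,0.4,0,0,0,0,0.5,0.05,0.6,0,0,0,0,0.5,0.05,0.7,0,0,0,0,0.5,0.05,0.7,0,0,0,0,0.5],
)

```text
time_s: 25.95
eef_pos: [0.5528, 0.0025, 0.0592]
ee_rot: [[0.996, -0.006, -0.085], [0.085, -0.0, 0.996], [-0.006, -1.0, 0.0]]
wrist_force: [0.1, 0.6, -2.0]
opening: 0.147
```

Emit:
play_rows(
  moves=[0,0.1,0,0,0,0,0.5,0,0.2,0,0,0,0,0.5,0,0.3,0,0,0,0,0.5,0,0.3,0,0,0,0,0.5],
)

```text
time_s: 26.28
eef_pos: [0.553, 0.0025, 0.0591]
ee_rot: [[0.996, -0.004, -0.085], [0.085, -0.0, 0.996], [-0.004, -1.0, 0.0]]
wrist_force: [-9.5, 0.4, 19.1]
opening: 0.148
```

Landed: 19 N upward at the expected height. Releasing.

Emit:
play_rows(
  moves=[0,-0.1,0,0,0,0,0.5,0,-0.1,0,0,0,0,3,0,-0.1,0,0,0,0,5,0,-0.1,0,0,0,0,5,0,-0.2,0,0,0,0,5,0,-2,0,0,0,0,5,0,-5,0,0,0,0,5,0,-8,0,0,0,0,5],
)

```text
time_s: 26.95
eef_pos: [0.5525, 0.0025, 0.1389]
ee_rot: [[0.996, -0.007, -0.085], [0.085, -0.0, 0.996], [-0.007, -1.0, 0.0]]
wrist_force: [1.2, 0.9, -0.2]
opening: 0.589
```

Emit:
play_rows(
  moves=[0,-3,-3,0,0,0,5,0,-5,-6,0,0,0,5,0,-5,-9,0,0,0,5,0,-5,-12,0,0,0,5,-2,-5,-15,0,0,0,5,-4,-5,-18,0,0,0,5,-6,-5,-20,0,0,0,5,-8,-5,-22,0,0,0,5],
)

```text
time_s: 27.62
eef_pos: [0.4908, -0.2249, 0.189]
ee_rot: [[0.996, -0.007, -0.084], [0.084, -0.0, 0.996], [-0.007, -1.0, 0.001]]
wrist_force: [0.1, 0.5, -0.4]
opening: 0.588
```

```bash
python3 -c "
from h import *
im,d=robot.read_camera('top'); P=pts('top',np.ones((480,640),bool),d)
go(.4077,-.2085,.06,-.8)
B=P[(abs(P[:,0]-.553)<.15)&(abs(P[:,1])<.14)&(P[:,2]>.09)&(P[:,2]<.12)]; print('bar',rect(B),len(B))
L=Ro.from_euler('z',-5,degrees=True).apply(P-[.5533,.0025,0])
for x in(-.06,-.02,.02,.06):
  for y in(-.06,.05):
    s=np.hypot(L[:,0]-x,L[:,1]-y)<.015; print(x,y,np.median(L[s,2]).round(4))
for l,z in(('bench_dog',.018),('pencil',.005)):
  for k in robot.trace('top',l)[:2]: print(l,k['confidence'],k['pixel'],k['mask'].sum(),axis('top',k['mask'],z))
cv2.imwrite('pics/l.png',cv2.resize(im[120:300,260:500,::-1],(800,600),interpolation=cv2.INTER_CUBIC))"
```

```text
d [-7.77 13.01  2.58] r [ 0.001  0.096 -0.008] rows 4.0 now [ 0.4883 -0.2276  0.1895] q [-25.   3.   5.  92.  -0. -30.] op 0.585 F [ 0.3 -2.8 -0. ]
bar (array([553.9,   3.3]), array([110.7,  14.2]), 5.0) 231
-0.06 -0.06 0.0549
-0.06 0.05 0.0535
-0.02 -0.06 0.054
-0.02 0.05 0.054
0.02 -0.06 0.0542
0.02 0.05 0.0537
0.06 -0.06 0.0557
0.06 0.05 0.0537
bench_dog 0.46 [411.7, 250.3] 150 (array([ 0.4431, -0.2061]), np.float64(-13.1), np.float64(0.0542), np.float64(0.0225))
```

View pics/l.png

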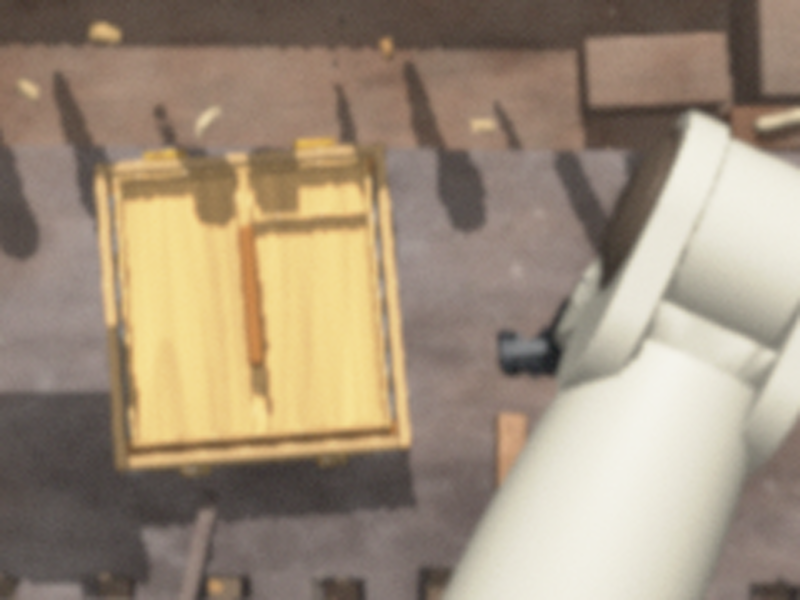

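The tray sits level, with its floor at z 0.054 everywhere and its bar centred within 1 mm. In the picture the divider is at (310,218), at the far right. The dog goes in the compartment to the right of the bar and the pencil in the one to the left.

Emit:
play_rows(
  moves=[-2,2,0.6,0,0.03,0,5.5,-4,4,1.2,0,0.06,0,5.5,-6,7,2,0,0.096,0,5.5,-7.8,10,2.6,0,0.096,0,5.5,-7.8,12,2.6,0,0.096,0,5.5,-7.8,13,2.6,0,0.096,0,5.5,-7.8,13,2.6,0,0.096,0,5.5,-7.8,13,2.6,0,0.096,0,5.5],
)

```text
time_s: 28.43
eef_pos: [0.411, -0.2052, 0.0606]
ee_rot: [[1.0, -0.006, 0.013], [-0.013, -0.0, 1.0], [-0.006, -1.0, -0.0]]
wrist_force: [0.4, -0.5, 0.6]
opening: 0.651
```

```bash
python3 -c "
from h import *
go(.4077,-.2085,-.013,-.8)"
```

```text
d [-0.29  7.36 -0.34] r [ 0.     0.001 -0.006] rows 2.0 now [ 0.411  -0.2052  0.0606] q [-26.  -7. -19.  78.  -0. -26.] op 0.651 F [ 0.4 -0.5  0.6]
```

Emit:
play_rows(
  moves=[-0.3,1,-0.3,0,0,0,5.5,-0.3,2.5,-0.3,0,0,0,5.5,-0.3,4,-0.3,0,0,0,5.5,-0.3,5.2,-0.3,0,0,0,5.5,-0.3,6.2,-0.3,0,0,0,5.5,-0.3,6.9,-0.3,0,0,0,5.5,-0.3,7.1,-0.3,0,0,0,5.5,-0.3,7.1,-0.3,0,0,0,5.5],
  squeeze=30,
)

```text
time_s: 29.1
eef_pos: [0.4075, -0.2081, -0.0106]
ee_rot: [[1.0, -0.007, 0.013], [-0.013, -0.0, 1.0], [-0.007, -1.0, -0.0]]
wrist_force: [-0.2, 0.2, -0.1]
opening: 0.644
```

Emit:
play_rows(
  moves=[0,0.2,0,0,0,0,5.5,0,0.2,0,0,0,0,3,0,0.2,0,0,0,0,1.5,0,0.2,0,0,0,0,1.5,0,0.2,0,0,0,0,1.5,0,0.2,0,0,0,0,1.5],
)

```text
time_s: 29.6
eef_pos: [0.4079, -0.2084, -0.012]
ee_rot: [[1.0, -0.006, 0.013], [-0.013, -0.001, 1.0], [-0.006, -1.0, -0.001]]
wrist_force: [0.5, -1.4, 4.4]
opening: 0.261
```

Emit:
play_rows(
  moves=[0,-2,0,0,0,0,1.5,0,-4,0,0,0,0,1.5,0,-6,0,0,0,0,1.5,0,-8,0,0,0,0,1.5,0,-10,0,0,0,0,1.5,0,-13,0,0,0,0,1.5,0,-16,0,0,0,0,1.5,0,-16,0,0,0,0,1.5],
)

```text
time_s: 30.27
eef_pos: [0.4105, -0.2091, 0.1534]
ee_rot: [[1.0, 0.001, 0.013], [-0.013, -0.004, 1.0], [0.001, -1.0, -0.004]]
wrist_force: [1.2, -0.4, -1.0]
opening: 0.262
```

```bash
python3 -c "
from h import *
go(.5385,-.0497,.13,5)"
```

```text
d [12.59  2.29 16.11] r [ 0.004 -0.1    0.001] rows 5.0 now [ 0.4105 -0.2091  0.1534] q [-27.  -8. -10.  88.  -0. -26.] op 0.262 F [ 1.2 -0.4 -1. ]
```

Emit:
play_rows(
  moves=[2,0,3,0,-0.03,0,1.5,4,0,6,0,-0.06,0,1.5,7,0.5,9,0,-0.1,0,1.5,10,1,12,0,-0.1,0,1.5,12,2,15,0,-0.1,0,1.5,12.6,2.3,16.1,0,-0.1,0,1.5,12.6,2.3,16.1,0,-0.1,0,1.5,12.6,2.3,16.1,0,-0.1,0,1.5],
)

```text
time_s: 30.93
eef_pos: [0.5381, -0.0494, 0.129]
ee_rot: [[0.996, -0.001, -0.088], [0.088, -0.004, 0.996], [-0.002, -1.0, -0.004]]
wrist_force: [0.1, -0.9, -0.3]
opening: 0.258
```

```bash
python3 -c "
from h import *
go(.5385,-.0497,.042,5)"
```

```text
d [ 0.05  8.7  -0.  ] r [ 0.004  0.001 -0.002] rows 3.0 now [ 0.5381 -0.0494  0.129 ] q [ -5.   3.  -2.  85.  -0. -10.] op 0.258 F [ 0.1 -0.9 -0.3]
```

Emit:
play_rows(
  moves=[0,1.5,0,0,0,0,1.5,0,3,0,0,0,0,1.5,0,4.5,0,0,0,0,1.5,0,6,0,0,0,0,1.5,0,7,0,0,0,0,1.5,0,7.8,0,0,0,0,1.5,0,8.2,0,0,0,0,1.5,0,8.2,0,0,0,0,1.5],
)

```text
time_s: 31.6
eef_pos: [0.5376, -0.0501, 0.0466]
ee_rot: [[0.996, -0.002, -0.088], [0.088, -0.004, 0.996], [-0.002, -1.0, -0.004]]
wrist_force: [0.4, 0.3, -1.8]
opening: 0.261
```

Emit:
play_rows(
  moves=[0,0.2,0,0,0,0,1.5,0,0.4,0,0,0,0,1.5,0,0.4,0,0,0,0,1.5,0,0.4,0,0,0,0,1.5],
)

```text
time_s: 31.93
eef_pos: [0.5377, -0.0501, 0.0429]
ee_rot: [[0.996, -0.002, -0.088], [0.088, -0.004, 0.996], [-0.002, -1.0, -0.004]]
wrist_force: [0.6, 0.9, -0.6]
opening: 0.263
```

Emit:
play_rows(
  moves=[0,0.15,0,0,0,0,1.5,0,0.15,0,0,0,0,3,0,0.15,0,0,0,0,4.5,0,0.15,0,0,0,0,4.5,0,0,0,0,0,0,4.5,0,-2,0,0,0,0,4.5,0,-5,0,0,0,0,4.5,0,-9,0,0,0,0,4.5],
)

```text
time_s: 32.6
eef_pos: [0.5362, -0.0493, 0.1314]
ee_rot: [[0.996, -0.007, -0.088], [0.088, -0.003, 0.996], [-0.007, -1.0, -0.002]]
wrist_force: [1.2, -0.4, 0.6]
opening: 0.524
```

Emit:
play_rows(
  moves=[-2,-3,3,0,0,0,4.5,-4,-4,6,0,0,0,4.5,-6,-5,9,0,0,0,4.5,-8,-5,12,0,0,0,4.5,-10,-5,15,0,0,0,4.5,-12,-5,18,0,0,0,4.5,-12,-5,20,0,0,0,4.5,-12,-5,20,0,0,0,4.5],
)

```text
time_s: 33.27
eef_pos: [0.3981, 0.1423, 0.1821]
ee_rot: [[0.996, -0.006, -0.092], [0.092, -0.001, 0.996], [-0.006, -1.0, -0.001]]
wrist_force: [-0.2, -0.3, 0.1]
opening: 0.526
```

```bash
python3 -c "
from h import *
im,d=robot.read_camera('top')
e=atz('top',[[458,171.2],[451.7,220]],.006); print(e,np.linalg.norm(e[1]-e[0]))
r,g,b=im[...,0].astype(int),im[...,1].astype(int),im[...,2].astype(int)
m=(r-np.maximum(g,b)>40); m[:,:435]=0; m[:,475:]=0; m[:155]=0; m[240:]=0; print(m.sum(),axis('top',m,.006))
rr,cc=np.nonzero(m); print(rr.min(),rr.max(),cc.min(),cc.max())
for l,z in(('pencil',.006),('bench_dog',.07)):
  for k in robot.trace('top',l)[:3]: print(l,k['confidence'],k['pixel'],k['mask'].sum(),axis('top',k['mask'],z),np.percentile(pts('top',k['mask'],d)[:,2],[5,50,95]).round(3))
cv2.imwrite('pics/m.png',cv2.resize(im[120:300,260:500,::-1],(800,600),interpolation=cv2.INTER_CUBIC))"
```

```text
[[ 0.6750405  -0.33816709  0.006     ]
 [ 0.53829382 -0.31885664  0.006     ]] 0.13810339159962132
147 (array([ 0.6095, -0.3273]), np.float64(-9.0), np.float64(0.1343), np.float64(0.0098))
171 219 450 459
bench_dog 0.9 [352.4, 214.7] 401 (array([ 0.5365, -0.0463]), np.float64(3.6), np.float64(0.1257), np.float64(0.0214)) [0.072 0.077 0.082]
```

View pics/m.png

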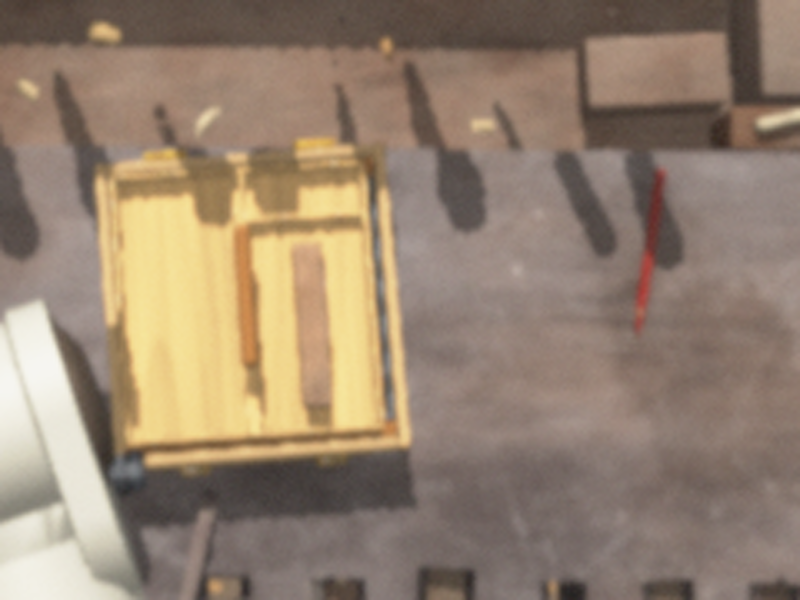

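The dog lies flat at (312,325) in the compartment shortened by the divider. The pencil runs from (660,172) to (638,330). The tray may have slid a few mm, so I'll check that and then head for the pencil.

```bash
cat > tr.py <<'E'
from h import *
def tray():
    im,d=robot.read_camera('top'); P=pts('top',np.ones((480,640),bool),d)
    B=P[(abs(P[:,0]-.553)<.1)&(abs(P[:,1])<.03)&(P[:,2]>.092)&(P[:,2]<.12)]; r=rect(B); print('bar',r,len(B))
    L=Ro.from_euler('z',-5,degrees=True).apply(P-[.5533,.0025,0])
    for x in(-.08,0,.08):
        print([np.median(L[np.hypot(L[:,0]-x,L[:,1]-y)<.008,2]).round(4) for y in(-.085,.08,.04)])
    return im,d
E
python3 -c "
from tr import *
tray()
go(.607,-.328,.14,-8.5)"
```

```text
bar (array([553.4,   7.5]), array([110.6,  14. ]), 4.4) 233
[np.float64(0.053), np.float64(0.0548), np.float64(0.0543)]
[np.float64(0.0533), np.float64(0.0537), np.float64(0.054)]
[np.float64(0.0531), np.float64(0.0541), np.float64(0.0534)]
d [ 16.59   4.16 -48.34] r [ 0.003  0.236 -0.007] rows 13.0 now [0.3995 0.1391 0.1817] q [ 19. -12. -10.  93.  -0.  14.] op 0.53 F [ 0.6  0.3 -1. ]
```

Emit:
play_rows(
  moves=[0.5,0,-3,0,0.03,0,4,2,0,-6.5,0,0.06,0,4,3,0,-10,0,0.09,0,4,4,0,-13.5,0,0.12,0,4,5,0,-17,0,0.15,0,4,6,0,-20.5,0,0.18,0,4,8,0,-24,0,0.21,0,4,10,0,-27,0,0.236,0,4],
)

```text
time_s: 34.13
eef_pos: [0.5231, -0.1249, 0.1815]
ee_rot: [[0.988, -0.007, 0.152], [-0.152, -0.003, 0.988], [-0.006, -1.0, -0.004]]
wrist_force: [0.6, 0.8, 0.3]
opening: 0.467
```

```bash
python3 -c "
from h import *
go(.607,-.328,.06,-8.5)"
```

```text
d [ 11.46  12.16 -18.75] r [ 0.004 -0.004 -0.006] rows 7.0 now [ 0.5231 -0.1249  0.1815] q [-13.   3.   4.  92.  -0.  -5.] op 0.467 F [0.6 0.8 0.3]
```

Emit:
play_rows(
  moves=[2,1,-3,0,0,0,3.5,4,3,-6,0,0,0,3.5,6,5,-9,0,0,0,3.5,8,7,-12.5,0,0,0,3.5,10,9,-16,0,0,0,3.5,11.5,11,-18.7,0,0,0,3.5,11.5,12,-18.7,0,0,0,3.5,11.5,12,-18.7,0,0,0,3.5],
)

```text
time_s: 34.8
eef_pos: [0.605, -0.3298, 0.0562]
ee_rot: [[0.988, -0.013, 0.156], [-0.156, 0.0, 0.988], [-0.013, -1.0, -0.002]]
wrist_force: [-1.4, 0.4, -1.0]
opening: 0.409
```

```bash
python3 -c "
from h import *
go(.607,-.328,-.008,-8.5)"
```

```text
d [0.25 6.42 0.22] r [ 0.002 -0.008 -0.013] rows 2.0 now [ 0.605  -0.3298  0.0562] q [-28.  25.  16.  82.  -0. -19.] op 0.409 F [-1.4  0.4 -1. ]
```

Emit:
play_rows(
  moves=[0.2,1,0.2,0,0,0,3,0.2,2,0.2,0,0,0,3,0.2,3.2,0.2,0,0,0,3,0.2,4.4,0.2,0,0,0,3,0.2,5.4,0.2,0,0,0,3,0.2,6,0.2,0,0,0,3,0.2,6.2,0.2,0,0,0,3,0.2,6.2,0.2,0,0,0,3],
  squeeze=25,
)

```text
time_s: 35.47
eef_pos: [0.6063, -0.3278, -0.0063]
ee_rot: [[0.988, -0.014, 0.155], [-0.155, 0.001, 0.988], [-0.014, -1.0, -0.002]]
wrist_force: [-0.4, -0.2, 0.4]
opening: 0.349
```

Emit:
play_rows(
  moves=[0,0.2,0,0,0,0,3,0,0.4,0,0,0,0,3,0,0.6,0,0,0,0,3,0,0.6,0,0,0,0,3],
)

```text
time_s: 35.8
eef_pos: [0.6062, -0.3278, -0.0125]
ee_rot: [[0.988, -0.014, 0.156], [-0.156, 0.001, 0.988], [-0.014, -1.0, -0.001]]
wrist_force: [-0.8, -0.2, -0.2]
opening: 0.35
```

Emit:
play_rows(
  moves=[0,0,0,0,0,0,2,0,0.2,0,0,0,0,2,0,0.3,0,0,0,0,2,0,0.4,0,0,0,0,2,0,0.4,0,0,0,0,2],
)

```text
time_s: 36.22
eef_pos: [0.6063, -0.3279, -0.0153]
ee_rot: [[0.988, -0.013, 0.156], [-0.156, 0.0, 0.988], [-0.013, -1.0, -0.002]]
wrist_force: [-2.5, 1.8, 8.3]
opening: 0.232
```

Emit:
play_rows(
  moves=[0,-0.15,0,0,0,0,2,0,-0.2,0,0,0,0,1,0,-0.2,0,0,0,0,0.4,0,-0.2,0,0,0,0,0.4,0,-0.2,0,0,0,0,0.4],
)

```text
time_s: 36.63
eef_pos: [0.6065, -0.328, -0.0128]
ee_rot: [[0.988, -0.013, 0.156], [-0.156, -0.0, 0.988], [-0.012, -1.0, -0.002]]
wrist_force: [-0.6, 0.3, 5.0]
opening: 0.079
```

Emit:
play_rows(
  moves=[0,-1,0,0,0,0,0.4,0,-3,0,0,0,0,0.4,0,-5,0,0,0,0,0.4,0,-8,0,0,0,0,0.4,0,-11,0,0,0,0,0.4,0,-14,0,0,0,0,0.4,0,-16,0,0,0,0,0.4,0,-16,0,0,0,0,0.4],
)

```text
time_s: 37.3
eef_pos: [0.61, -0.3288, 0.1533]
ee_rot: [[0.988, -0.006, 0.156], [-0.156, -0.003, 0.988], [-0.005, -1.0, -0.004]]
wrist_force: [0.3, -0.6, 1.0]
opening: 0.081
```

```bash
python3 -c "
from h import *
from math import *
c,s=cos(radians(4.6)),sin(radians(4.6)); x=.5534-s*.055; y=.0075+c*.055; print(x,y)
go(x,y,.14,4.6)
im,d=robot.read_camera('top')
r,g,b=im[...,0].astype(int),im[...,1].astype(int),im[...,2].astype(int)
m=(r-np.maximum(g,b)>40); m[:,420:]&=True; m[:,:420]=0; m[:130]=0; m[300:]=0; rr,cc=np.nonzero(m); print(m.sum(),rr.min(),rr.max(),cc.min(),cc.max(),'was rows 171-219'); q=pts('top',m,d); print(np.percentile(q[:,2],[10,50,90]),axis('top',m,.15))"
```

```text
0.5489890591619128 0.062322838315093596
d [-12.1    1.23  37.69] r [ 0.004 -0.237 -0.006] rows 10.0 now [ 0.61   -0.3288  0.1533] q [-28.  25.  27.  93.  -0. -19.] op 0.081 F [ 0.3 -0.6  1. ]
20 154 159 471 475 was rows 171-219
[0.14467079 0.17448702 0.33304256] (array([ 0.6813, -0.3418]), np.float64(-23.1), np.float64(0.0146), np.float64(0.0088))
```

Emit:
play_rows(
  moves=[-1.5,0,3,0,-0.03,0,0.4,-3,0,6.5,0,-0.06,0,0.4,-4.5,0,10,0,-0.1,0,0.4,-6,0,13.5,0,-0.14,0,0.4,-7.5,0,17,0,-0.18,0,0.4,-9,0,20.5,0,-0.22,0,0.4,-10,0,24,0,-0.237,0,0.4,-11,0,27,0,-0.237,0,0.4],
)

```text
time_s: 38.02
eef_pos: [0.5416, -0.0426, 0.1493]
ee_rot: [[0.997, -0.01, -0.082], [0.082, -0.002, 0.997], [-0.01, -1.0, -0.001]]
wrist_force: [0.6, -0.5, 0.7]
opening: 0.083
```

```bash
python3 -c "
from h import *
go(.549,.0623,.12,4.6)"
```

```text
d [ 1.63  2.91 10.4 ] r [ 0.001  0.002 -0.01 ] rows 3.0 now [ 0.5416 -0.0426  0.1493] q [-4.  4.  1. 88. -0. -9.] op 0.083 F [ 0.6 -0.5  0.7]
```

Emit:
play_rows(
  moves=[0.5,0.3,2.5,0,0,0,0.4,1,1,5,0,0,0,0.4,1.6,2,7.5,0,0,0,0.4,1.6,2.9,9.5,0,0,0,0.4,1.6,2.9,10.4,0,0,0,0.4,1.6,2.9,10.4,0,0,0,0.4,1.6,2.9,10.4,0,0,0,0.4],
)

```text
time_s: 38.6
eef_pos: [0.5485, 0.0621, 0.12]
ee_rot: [[0.996, -0.01, -0.083], [0.083, -0.002, 0.997], [-0.01, -1.0, -0.001]]
wrist_force: [0.2, -0.1, 0.5]
opening: 0.082
```

```bash
python3 -c "
from h import *
go(.549,.0623,.041,4.6)"
```

```text
d [0.13 7.9  0.03] r [ 0.001  0.003 -0.01 ] rows 2.0 now [0.5485 0.0621 0.12  ] q [ 6.  5. -0. 85. -0.  2.] op 0.082 F [ 0.2 -0.1  0.5]
```

Emit:
play_rows(
  moves=[0,1.5,0,0,0,-0.01,0.4,0,3,0,0,0,-0.01,0.4,0,4.5,0,0,0,-0.01,0.4,0,5.7,0,0,0,-0.01,0.4,0,6.7,0,0,0,-0.01,0.4,0,7.3,0,0,0,-0.01,0.4,0,7.5,0,0,0,-0.01,0.4,0,7.5,0,0,0,-0.01,0.4],
)

```text
time_s: 39.27
eef_pos: [0.5477, 0.0616, 0.0449]
ee_rot: [[0.997, -0.001, -0.083], [0.083, -0.002, 0.997], [-0.001, -1.0, -0.001]]
wrist_force: [1.0, 0.3, 1.0]
opening: 0.083
```

Emit:
play_rows(
  moves=[0,0.15,0,0,0,0,0.4,0,0.3,0,0,0,0,0.4,0,0.3,0,0,0,0,0.4,0,0.3,0,0,0,0,0.4],
)

```text
time_s: 39.6
eef_pos: [0.5478, 0.0616, 0.0422]
ee_rot: [[0.997, -0.0, -0.083], [0.083, -0.002, 0.997], [-0.0, -1.0, -0.001]]
wrist_force: [-0.4, -0.5, 0.0]
opening: 0.085
```

Emit:
play_rows(
  moves=[0,0.1,0,0,0,0,0.4,0,0.1,0,0,0,0,0.4,0,0.1,0,0,0,0,2.2,0,0,0,0,0,0,2.5,0,0,0,0,0,0,2.5,0,-1.5,0,0,0,0,2.5,0,-4,0,0,0,0,2.5,0,-8,0,0,0,0,2.5],
)

```text
time_s: 40.27
eef_pos: [0.546, 0.0616, 0.1198]
ee_rot: [[0.997, -0.006, -0.083], [0.083, -0.002, 0.997], [-0.006, -1.0, -0.002]]
wrist_force: [1.2, 0.1, 0.8]
opening: 0.289
```

Emit:
play_rows(
  moves=[-2,-4,3,0,0,0,2.5,-4,-6,6,0,0,0,2.5,-7,-8,9,0,0,0,2.5,-10,-8,12,0,0,0,2.5,-12,-8,15,0,0,0,2.5,-14,-8,17,0,0,0,2.5,-14,-8,17,0,0,0,2.5,-14,-8,17,0,0,0,2.5],
)

```text
time_s: 40.93
eef_pos: [0.3919, 0.2208, 0.2009]
ee_rot: [[0.996, -0.005, -0.087], [0.087, -0.002, 0.996], [-0.005, -1.0, -0.001]]
wrist_force: [0.9, 0.3, -0.3]
opening: 0.29
```

```bash
python3 -c "
from tr import *
im,d=tray()
for l,z in(('pencil',.058),('bench_dog',.07)):
  for k in robot.trace('top',l)[:2]: print(l,k['confidence'],k['pixel'],k['mask'].sum(),axis('top',k['mask'],z),np.percentile(pts('top',k['mask'],d)[:,2],[5,50,95]).round(3))
print(robot.observe()['time_s'])
cv2.imwrite('pics/n.png',cv2.resize(im[130:290,260:450,::-1],(712,600),interpolation=cv2.INTER_CUBIC))"
```

```text
bar (array([553.8,   7.5]), array([109.9,  14. ]), 4.4) 231
[np.float64(0.0553), np.float64(0.0548), np.float64(0.0545)]
[np.float64(0.0549), np.float64(0.0539), np.float64(0.0541)]
[np.float64(0.0532), np.float64(0.0543), np.float64(0.0538)]
pencil 0.61 [311.6, 210.8] 85 (array([0.5555, 0.063 ]), np.float64(4.9), np.float64(0.1139), np.float64(0.0074)) [0.055 0.061 0.066]
bench_dog 0.79 [353.2, 212.6] 478 (array([ 0.5362, -0.0456]), np.float64(4.1), np.float64(0.1308), np.float64(0.0238)) [0.066 0.076 0.082]
41.0833
```

View pics/n.png

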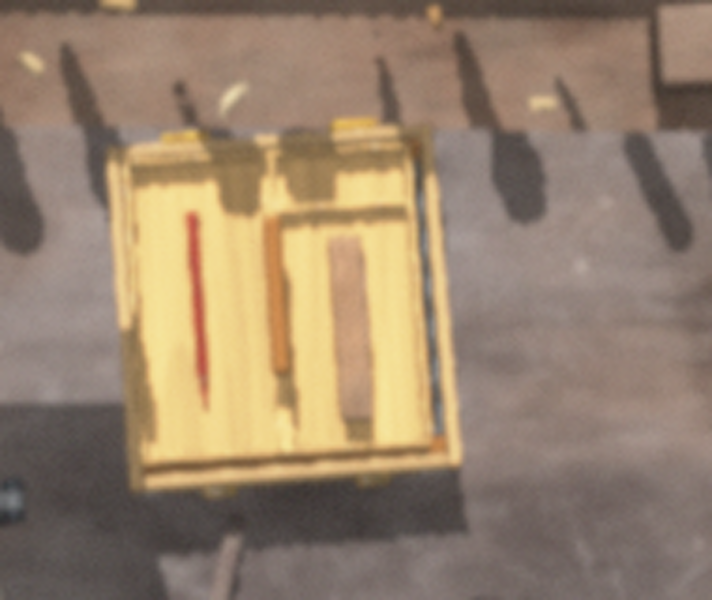

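In the last picture the pencil (198,310) lies in the full-length compartment and the dog (350,325) in the shortened one. The tray floor is level, and the arm is clear and at rest. Handing in.

```bash
python3 -c "
from h import *
s=robot.observe(); print(s['time_s'],np.abs(s['joint_velocities']).max()); print(robot.job_done())"
```

```text
41.0833 0.9148465383095831
the job is handed in; nothing more can be done
None
```

The toolbox is packed and I handed the job in at 41 s on the robot clock; no verdict was reported.

**Last checks (top camera):**

| Thing | Where it lies | Limit |
|---|---|---|
| Tray | floor flat at z 0.053–0.055, about 0 mm off centre in x and 5 mm in y, turned about 0.6° | 10 mm, 0.1 rad |
| Bench dog | flat in the shortened compartment, x −22 mm, y −52 mm in the tray | −42 to 2, −88 to −14 mm |
| Pencil | flat in the full-length compartment, x about 6 mm, y about 55 mm in the tray | ±40, 7 to 99 mm |

- **Chisel and screwdriver:** before the tray went on, both lay flat in the right bins. The chisel was about 1 mm off centre along its bin. The screwdriver showed about 10 mm off, but only 148 of its 166 mm were traced. Once covered they could not be seen again.
- **Mallet and spirit level:** I did not touch them, but I did not measure their positions again at the end.

**What failed or disagreed:**
- **First chisel grasp:** the first two tries missed. The real fingertips stand about 29 mm higher than the reported z and the given finger length imply. I found this from the contact force and the camera depth, and corrected for it from then on.
- **Tray position:** it slid about 4 mm in y after I set it down, most likely when the dog was released. It stayed within the limit, so I left it.

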